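Count five grinding balls on the counting board

ROBOT

A 7-joint arm with a two-finger parallel gripper is mounted at the origin on the work surface. World frame = base frame: x ahead of the robot, y to its left, z up, the work surface at z = 0. Lengths are in m, angles in rad, forces in N, time in s.
With the tool pointing down it reaches from about 0.425 to 0.925 m from the base axis. Payload 6.8 kg.
Tool frame: the origin (TCP) lies at the centre of the arm's flange, where the gripper is bolted on; the fingertips stand 173 mm ahead of it and the grasp point (between the pads) lies 155 mm ahead of it (finger_overhang is the distance from the TCP to the fingertips, in m); y points along the fingers, z is the direction in which the jaws open and shut, and the axes are right-handed (so a half turn about y gives the same grasp; the last joint's range is limited). The gripper opens to 85 mm and grips with 20 to 120 N. Pads are 22 mm wide; open, the fingers measure 114 mm over their backs; the gripper's body (76 mm by 85 mm) begins 54 mm behind the grasp point. The pads swing forward as they close: fully open they stand 13 mm farther back than shut.
Start: joints at [-1.235, 0.477, 0.022, 1.555, -0.011, 1.109, -0.083], TCP at [0.29, 0.61, 0.405] pointing down, gripper open.
Joint ranges: [-2.96, 2.96], [-0.34, 2.1], [-1.41, 1.46], [0.24, 2.44], [-1.37, 4.51], [0.17, 1.92], [-2.96, 2.96]. Speed limits (rad/s): [2.39, 2.39, 3.14, 3.14, 3.14, 3.14, 3.14].

INTERFACE

Orientations are given as a rotation vector (axis times angle).
In Python, from bench import get_obs, grab_frame, hand_in, finger_overhang gives the robot as it stands. The module is installed in compiled form; this text tells all that it offers.
- The arm moves only by the shell command python3 -m jog 'ROWS' [FORCE]. ROWS is JSON, a list of rows, each a list of 3 entries, a list of its own where there are three numbers: the shift along the tool's x, y, z in cm, then the turn about the tool's y in rad, then the gripper command: -1 is fully open, 1 is shut, values between are in proportion. In form: [[[x, y, z], twist, gripper], ...]. A call has 1 to 10 rows; each row is the pose to reach, as a shift and turn from the pose commanded when the call began, along the tool's axes at that moment; what a row does not reach only later rows make up. A row lasts 1/8 s, in which the tool goes at most 62.5 mm and 10.7 degrees, less where a joint would pass 70% of its speed; a pose out of reach is approached as far as the arm can. A call with a gripper value outside its range is refused whole. The fingers move at their own pace and stop on an object; FORCE is the grip in N (left out, the last holds). Time passes only in rows, so rows that repeat a pose let the fingers close. It gives the time, the measured TCP pose, the force and the opening at its end, in the units of the state.
- get_obs(): the state, without advancing time (a new reading comes with each control period).
- grab_frame(name): name is "scene" or "top" or "wrist"; returns a dict with "image" (384x512x3 uint8, blue, green, red), "fx", "fy", "cx", "cy" (pixels), "origin" and "rotation" of the camera in the world. Camera axes: x right, y up, looking along -z (the intrinsics and any distortion apply to the point x, -y, -z); pixel columns grow to the right and rows downward; lengths in m; the calibration is good to about 2 mm. The wrist camera is an equidistant fisheye: a pixel r from the principal point sees the ray r / f radians off the axis. A picture is of the moment at which its call begins. There is no depth.
- hand_in(): hands the job in, once; it reports no verdict.
The state is a dict: "clock": time; "joints": joint angles; "qvel": joint speeds; "tau": joint torques, N m; "tcp_pos": TCP position; "orientation": TCP orientation; "contact_force": force on the tool from outside, world axes, zero at the start; "moment": the same for the moment, N m; "grip_width": finger opening in m.
Only numpy, scipy, OpenCV 4.12 (cv2) and the standard library are available. Lean on these libraries where they do the work, as an engineer would, in place of code of your own. Each camera call takes 0.05 s, during which the arm holds its last target.

TASK

Count out five grinding balls for the mill: lift the counting board clear of its sloping rest, tilt and rock it until every one of the five pockets holds a ball, then tip the two left over back into the channel. Put the board gently back on its rest, flat on the slope, square and right down against the lip, and let go. Do not touch the balls, spill none, and leave the other things where they are.

Things in the scene. Friction and masses are not known exactly. Their poses are not given: they have to be found in the camera images.
- board: Counting board, an open dark-grey tray 122 (x) x 200 (y) mm, 0.36 to 0.5 kg empty. Origin: centre of its flat underside; z its own up, x from the ball channel (-x end) to the row of five pockets (+x end), y along the row. Walls 5 mm thick, tops at z = 50 (pocket end 62). At the start it lies loose on the rest, channel end 15 degrees down, left a little askew (up to 4 degrees) and 5 to 18 mm short of the lip.
- handle (a point): Centre of the board's bar handle, board point (0, 0, 105) mm, axes as the board's. The bar runs across the tray above the balls: 20 mm thick in x, 22 tall in z, 200 long in y, on an upright at each end. Its underside is 64 mm above the deck and a ball on the deck reaches 30 mm, so balls roll beneath it. It leans with the board: 15 degrees at the start, top towards the low end.
- channel (a point): Middle of the channel floor, board point (-22, 0, 26) mm. The channel is the whole inside of the tray from x = -56 to 12 mm, y -95 to 95; its floor falls 7 degrees from the level deck (x 12 to 56, z = 30) to the -x wall (z = 22). Balls leave it when the board is tilted past 11 degrees, pocket end down; 20 to 30 is brisk.
- pocket0 (a point): Pocket 0 of the board: where the centre of a ball lies when it is home in that pocket; board point (38, -76, 19) mm. Round hole 33 mm across, 26 mm deep from the deck; a ball in it stands 4 mm proud and cannot roll out even at 45 degrees.
- pocket1 (a point): Pocket 1 of the board: where the centre of a ball lies when it is home in that pocket; board point (38, -38, 19) mm. Round hole 33 mm across, 26 mm deep from the deck; a ball in it stands 4 mm proud and cannot roll out even at 45 degrees.
- pocket2 (a point): Pocket 2 of the board: where the centre of a ball lies when it is home in that pocket; board point (38, 0, 19) mm. Round hole 33 mm across, 26 mm deep from the deck; a ball in it stands 4 mm proud and cannot roll out even at 45 degrees.
- pocket3 (a point): Pocket 3 of the board: where the centre of a ball lies when it is home in that pocket; board point (38, 38, 19) mm. Round hole 33 mm across, 26 mm deep from the deck; a ball in it stands 4 mm proud and cannot roll out even at 45 degrees.
- pocket4 (a point): Pocket 4 of the board: where the centre of a ball lies when it is home in that pocket; board point (38, 76, 19) mm. Round hole 33 mm across, 26 mm deep from the deck; a ball in it stands 4 mm proud and cannot roll out even at 45 degrees.
- ball0_center (a point): Centre of grinding ball 0: plain white ceramic ball 30 mm across, 45 g, all seven alike; loose in the channel at the start. It rolls on slopes above 2 to 4 degrees. Balls often jam shoulder to shoulder between two pockets: rocking the tilted board sideways by 20 to 25 degrees, or tipping back and again, frees them.
- ball1_center (a point): Centre of grinding ball 1: plain white ceramic ball 30 mm across, 45 g, all seven alike; loose in the channel at the start. It rolls on slopes above 2 to 4 degrees. Balls often jam shoulder to shoulder between two pockets: rocking the tilted board sideways by 20 to 25 degrees, or tipping back and again, frees them.
- ball2_center (a point): Centre of grinding ball 2: plain white ceramic ball 30 mm across, 45 g, all seven alike; loose in the channel at the start. It rolls on slopes above 2 to 4 degrees. Balls often jam shoulder to shoulder between two pockets: rocking the tilted board sideways by 20 to 25 degrees, or tipping back and again, frees them.
- ball3_center (a point): Centre of grinding ball 3: plain white ceramic ball 30 mm across, 45 g, all seven alike; loose in the channel at the start. It rolls on slopes above 2 to 4 degrees. Balls often jam shoulder to shoulder between two pockets: rocking the tilted board sideways by 20 to 25 degrees, or tipping back and again, frees them.
- ball4_center (a point): Centre of grinding ball 4: plain white ceramic ball 30 mm across, 45 g, all seven alike; loose in the channel at the start. It rolls on slopes above 2 to 4 degrees. Balls often jam shoulder to shoulder between two pockets: rocking the tilted board sideways by 20 to 25 degrees, or tipping back and again, frees them.
- ball5_center (a point): Centre of grinding ball 5: plain white ceramic ball 30 mm across, 45 g, all seven alike; loose in the channel at the start. It rolls on slopes above 2 to 4 degrees. Balls often jam shoulder to shoulder between two pockets: rocking the tilted board sideways by 20 to 25 degrees, or tipping back and again, frees them.
- ball6_center (a point): Centre of grinding ball 6: plain white ceramic ball 30 mm across, 45 g, all seven alike; loose in the channel at the start. It rolls on slopes above 2 to 4 degrees. Balls often jam shoulder to shoulder between two pockets: rocking the tilted board sideways by 20 to 25 degrees, or tipping back and again, frees them.
- rest: Steel rest fixed to a rubber mat on the desk, 136 x 210 mm: a plain face sloping 15 degrees, low on the side towards the robot. Origin: middle of the sloping face, 38 mm above the desk; z is normal to the face, x runs up the slope, y along the lip. When the board is home its origin is here and its axes agree with these.
- lip (a point): Middle of the rest's lip, which stands up 14 mm square to the sloping face all along its low edge, at the level of the face, rest point (-61.5, 0, 0) mm: the channel end of the board's underside butts against it. The board does not slide down to it by itself (friction).
- jar: Bystander: open steel grinding jar, 106 mm across, 78 mm tall, standing to the left (+y) of the rest. Origin under its centre.
- jar_lid: Bystander: round steel lid of the jar, 106 mm across, 26 mm tall, lying to the right (-y) of the rest. Origin under its centre.
- spoon: Bystander: steel lab spoon, 170 mm long, lying between the robot and the rest. Origin under its middle.
- dropper: Bystander: amber bottle, 38 mm across, 85 mm tall, beyond the rest or to the left near the robot. Origin under its centre.
- sample: Bystander: clear sample jar with a white cap, 64 mm across, 85 mm tall, beyond the rest or to the left near the robot. Origin under its centre.
- dishes: Bystander: pile of three culture dishes, 93 mm across, 41 mm tall, just behind the rest. Origin under its centre.

How it is judged:
By the outcome, as a careful person would: the job done as asked, in the order asked, and still so for the second after the job is handed in, with the robot touching nothing.
It also fails if it takes over 54 s, if anything falls off the work surface, if the arm or the gripper's body presses on something with over 40 N, if the wrist force passes 120 N, or if a joint passes its speed limit or range.

## Working session

There is one attempt and no reset: what is moved stays moved. The work goes in short steps, Python scripts to look and compute and a shell command to move; the robot and the scene stay as the last step left them, time stands still between calls to the robot, and variables do not carry over. Pictures are saved under pics/ and viewed, and the job is handed in when it is done.

```bash
ls -la; mkdir -p pics; cat > h.py <<'E'
import numpy as np, cv2
from bench import get_obs, grab_frame
from scipy.spatial.transform import Rotation as R
def snap(n,f):
    d=grab_frame(n); cv2.imwrite('pics/'+f,d['image']); np.save('pics/'+f[:-4]+'.npy',d,allow_pickle=True); return d
E
python3 - <<'E'
from h import *
o=get_obs(); print(o); print(R.from_rotvec(o['orientation']).as_matrix().round(3))
for n in ['scene','top','wrist']:
    d=snap(n,n+'0.png'); print(n,{k:np.round(v,4).tolist() for k,v in d.items() if k!='image'})
E
```

```text
total 12
drwxr-xr-x  3 agent agent 4096 Dec  7 14:17 .
drwxr-xr-x 23 root  root  4096 Dec  7 14:17 ..
drwxr-xr-x  2 agent agent 4096 Dec  7 14:17 pics
{'clock': 0.0, 'joints': array([-1.23506901,  0.47782096,  0.02230019,  1.55645304, -0.01148749,
        1.10928691, -0.0830824 ]), 'qvel': array([ 6.75950757e-04,  5.04621519e-07,  1.28011938e-03,  5.23853607e-04,
       -1.52000849e-03,  1.46901381e-03,  1.20631912e-04]), 'tau': array([-2.20431052e-04, -5.96464348e+01,  1.60801761e+00, -2.81190097e+01,
        1.25551698e-02,  9.44919360e-03,  3.43321540e-05]), 'tcp_pos': array([0.28970112, 0.6093681 , 0.40370999]), 'orientation': array([-1.5444641 ,  0.34830617, -0.34786857]), 'contact_force': array([-0.041726  ,  0.12939425,  0.10059587]), 'moment': array([-0.00881962, -0.02053784, -0.05036277]), 'grip_width': 0.0852659194510332}
[[ 0.903 -0.001  0.429]
 [-0.429 -0.002  0.903]
 [ 0.    -1.    -0.002]]
scene {'fx': 352.7835, 'fy': 352.7835, 'cx': 255.0211, 'cy': 194.1517, 'origin': [1.0006, 0.267, 0.8942], 'rotation': [0.3781, 0.5588, 1.8601]}
top {'fx': 385.6476, 'fy': 385.6476, 'cx': 255.0986, 'cy': 187.24, 'origin': [0.387, 0.0737, 1.1352], 'rotation': [0.1121, -0.0887, -1.5541]}
wrist {'fx': 297.3186, 'fy': 297.3186, 'cx': 257.5317, 'cy': 188.6298, 'origin': [0.2278, 0.6398, 0.3738], 'rotation': [-0.2468, -0.1531, 1.1195]}
```

View pictures.

View pics/scene0.png

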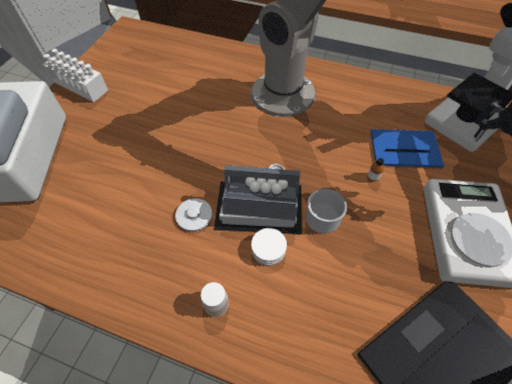

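View pics/top0.png

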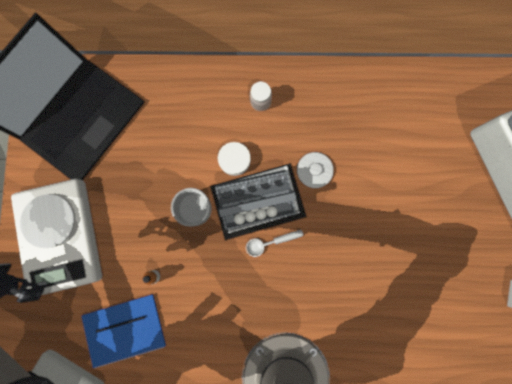

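View pics/wrist0.png

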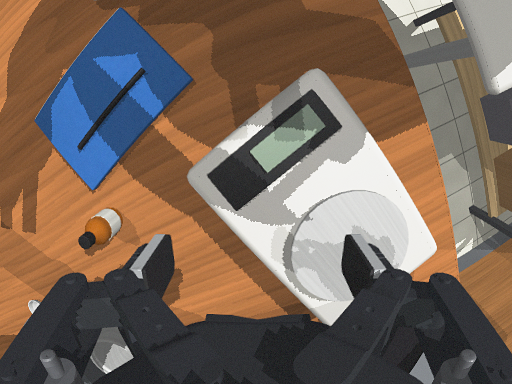

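```bash
python3 - <<'E'
from h import *
a=cv2.imread('pics/top0.png')[150:260,160:350]
cv2.imwrite('pics/topz.png',cv2.resize(cv2.convertScaleAbs(a,alpha=1.6,beta=25),None,fx=4.2,fy=4.2,interpolation=cv2.INTER_CUBIC))
a=cv2.imread('pics/scene0.png')[150:280,160:360]
cv2.imwrite('pics/scenez.png',cv2.resize(cv2.convertScaleAbs(a,alpha=1.6,beta=25),None,fx=4,fy=4,interpolation=cv2.INTER_CUBIC))
E
```

```text
(no output)
```

View pics/topz.png

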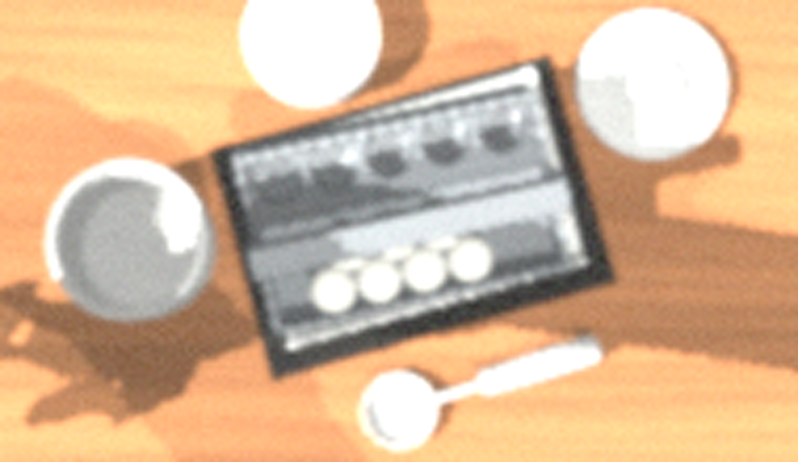

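View pics/scenez.png

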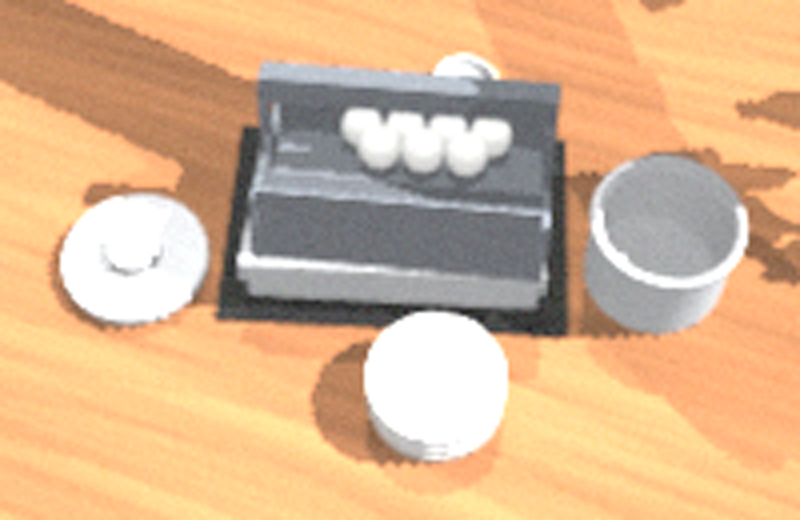

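```bash
cat >> h.py <<'E'
def load(f): return np.load('pics/'+f+'.npy',allow_pickle=True).item()
def ray(d,u,v,fish=False):
    M=R.from_rotvec(d['rotation']).as_matrix()
    x=(u-d['cx'])/d['fx']; y=(v-d['cy'])/d['fy']
    if fish:
        r=np.hypot(x,y); s=np.sin(r)/r if r>1e-9 else 1.; c=np.array([x*s,-y*s,-np.cos(r)])
    else: c=np.array([x,-y,-1.])
    return M@(c/np.linalg.norm(c))
def onplane(d,u,v,z,fish=False):
    r=ray(d,u,v,fish); t=(z-d['origin'][2])/r[2]; return np.array(d['origin'])+t*r
def tri(d1,p1,d2,p2,f1=False,f2=False):
    a,b=np.array(d1['origin']),np.array(d2['origin']); r,s=ray(d1,*p1,f1),ray(d2,*p2,f2)
    t=np.linalg.lstsq(np.c_[r,-s],b-a,rcond=None)[0]; P,Q=a+t[0]*r,b+t[1]*s
    return (P+Q)/2,np.linalg.norm(P-Q)
def proj(d,P,fish=False):
    M=R.from_rotvec(d['rotation']).as_matrix(); c=M.T@(np.array(P)-d['origin']); x,y,z=c[0],-c[1],-c[2]
    if fish:
        rr=np.hypot(x,y); th=np.arctan2(rr,z); return d['cx']+d['fx']*th*x/rr, d['cy']+d['fy']*th*y/rr
    return d['cx']+d['fx']*x/z, d['cy']+d['fy']*y/z
E
python3 - <<'E'
from h import *
d=load('top0'); s=load('scene0')
f=lambda u,v:(160+u/4.2,150+v/4.2); g=lambda u,v:(160+u/4,150+v/4)
C=[onplane(d,*f(*p),0.003) for p in [(220,150),(548,58),(613,280),(275,378)]]
for c in C: print('mat top',c.round(4))
print('c',np.mean(C,0).round(4),[np.linalg.norm(C[i]-C[(i+1)%4]).round(3) for i in range(4)])
D=[onplane(s,*g(*p),0.003) for p in [(568,335),(218,318),(247,128),(565,140)]]
for c in D: print('mat scene',c.round(4))
print(np.mean(D,0).round(4),[np.linalg.norm(D[i]-D[(i+1)%4]).round(3) for i in range(4)])
# bar ends  top view (centre of strip), scene: 
for P,Q in [((250,258),(562,103)),((578,205),(260,82))]:
    print('bar',[x.round(4) for x in tri(d,f(*P),s,g(*Q))], onplane(d,*f(*P),.145).round(4), onplane(s,*g(*Q),.145).round(4))
E
python3 -m jog '[[[0,0,0],0.1,-1]]'
python3 -c "
from h import *
o=get_obs();print(o['joints'].round(3));print(R.from_rotvec(o['orientation']).as_matrix().round(3))"
```

```text
mat top [0.5356 0.2186 0.003 ]
mat top [ 0.6046 -0.0126  0.003 ]
mat top [ 0.4479 -0.0584  0.003 ]
mat top [0.3767 0.1757 0.003 ]
c [0.4912 0.0808 0.003 ] [np.float64(0.241), np.float64(0.163), np.float64(0.245), np.float64(0.165)]
mat scene [0.5374 0.229  0.003 ]
mat scene [ 0.6091 -0.0075  0.003 ]
mat scene [ 0.4508 -0.0529  0.003 ]
mat scene [0.3782 0.1808 0.003 ]
[0.4939 0.0874 0.003 ] [np.float64(0.247), np.float64(0.165), np.float64(0.245), np.float64(0.166)]
bar [array([0.45  , 0.1823, 0.1445]), np.float64(0.0045)] [0.4505 0.18   0.145 ] [0.4497 0.1845 0.145 ]
bar [array([ 0.4871, -0.0197,  0.1228]), np.float64(0.0061)] [ 0.4859 -0.0205  0.145 ] [ 0.5011 -0.0085  0.145 ]
clock: 0.28
tcp_pos: [0.2899, 0.6095, 0.4042]
orientation: [-1.529, 0.428, -0.428]
contact_force: [-0.4, -0.1, 0.1]
grip_width: 0.0852
[-1.25   0.477  0.044  1.557 -0.023  1.108 -0.176]
[[ 0.855 -0.     0.519]
 [-0.519 -0.001  0.855]
 [-0.    -1.    -0.001]]
```

```bash
python3 -m jog '[[[0,-6,0],0,-1],[[0,-12,0],0,-1],[[0,-18,0],0,-1],[[0,-24,0],0,-1],[[0,-30,0],0,-1],[[0,-36,0],0,-1],[[0,-42,0],0,-1],[[0,-48,0],0,-1]]'
python3 -c "
from h import *
o=get_obs();print(o['joints'].round(3),o['qvel'].round(2));print(R.from_rotvec(o['orientation']).as_matrix().round(3))"
```

```text
clock: 1.27
tcp_pos: [0.2633, 0.5746, 0.8531]
orientation: [-1.414, 0.41, -0.437]
contact_force: [-1.7, 1.8, -0.0]
grip_width: 0.0854
[-1.565  0.382  0.628  0.786 -0.254  1.914 -0.065] [-1.35 -0.33  2.21 -0.1  -0.81  0.01  0.3 ]
[[ 0.853  0.047  0.52 ]
 [-0.522  0.104  0.847]
 [-0.014 -0.993  0.113]]
```

```bash
python3 -m jog '[[[0,0,0],0,-1],[[0,0,0],0,-1]]'
python3 -c "
from h import *
o=get_obs();print(o['joints'].round(3),o['qvel'].round(2));print(R.from_rotvec(o['orientation']).as_matrix().round(3))"; python3 -m jog '[[[0,6,0],0,-1],[[0,12,0],0,-1],[[0,18,0],0,-1]]'
python3 -c "
from h import *
o=get_obs();print(o['joints'].round(3),o['qvel'].round(2));print(R.from_rotvec(o['orientation']).as_matrix().round(3))"
```

```text
clock: 1.52
tcp_pos: [0.2628, 0.5732, 0.854]
orientation: [-1.413, 0.41, -0.437]
contact_force: [-0.8, 0.4, -1.2]
grip_width: 0.0854
[-1.563  0.378  0.622  0.788 -0.25   1.915 -0.067] [ 0.03  0.02 -0.06  0.03  0.    0.    0.  ]
[[ 0.853  0.047  0.52 ]
 [-0.522  0.104  0.847]
 [-0.015 -0.993  0.114]]
clock: 1.9
tcp_pos: [0.2712, 0.5923, 0.6712]
orientation: [-1.417, 0.411, -0.436]
contact_force: [0.1, 0.4, -0.2]
grip_width: 0.0857
[-1.652  0.323  0.598  1.264 -0.187  1.496 -0.063] [-0.08  0.02 -0.08  1.    0.02 -1.01  0.04]
[[ 0.853  0.045  0.519]
 [-0.521  0.102  0.847]
 [-0.015 -0.994  0.11 ]]
```

```bash
cat > st.py <<'E'
from h import *
o=get_obs();print(o['clock'],'q',o['joints'].round(3));print('p',o['tcp_pos'].round(4),'F',o['contact_force'].round(1),'w',round(o['grip_width'],4));M=R.from_rotvec(o['orientation']).as_matrix()
print(M.round(3).tolist())
y=M[:,1]; print('tilt deg',np.degrees(np.arccos(-y[2])).round(2),'az',np.degrees(np.arctan2(y[1],y[0])).round(1),'zaz',np.degrees(np.arctan2(M[1,2],M[0,2])).round(2),'grasp',(o['tcp_pos']+.155*y).round(4))
E
python3 -m jog '[[[42,14,-30],0.8,-1],[[42,14,-30],0.8,-1],[[42,14,-30],0.8,-1],[[42,14,-30],0.8,-1],[[42,14,-30],0.8,-1],[[42,14,-30],0.8,-1],[[42,14,-30],0.8,-1],[[42,14,-30],0.8,-1],[[42,14,-30],0.8,-1]]'; python3 st.py
```

```text
clock: 3.02
tcp_pos: [0.4801, 0.1305, 0.4939]
orientation: [-1.193, 1.054, -1.005]
contact_force: [0.6, 0.8, -0.5]
grip_width: 0.0857
3.025 q [-1.315  0.09   1.04   1.923 -0.184  1.108  0.015]
p [0.4801 0.1305 0.4939] F [ 0.6  0.8 -0.5] w 0.0857
[[0.218, 0.044, 0.975], [-0.972, 0.103, 0.213], [-0.091, -0.994, 0.066]]
tilt deg 6.44 az 66.7 zaz 12.32 grasp [0.487  0.1464 0.3398]
```

```bash
python3 -c "
from h import *
snap('wrist','w1.png')"
```

```text
(no output)
```

View pics/w1.png

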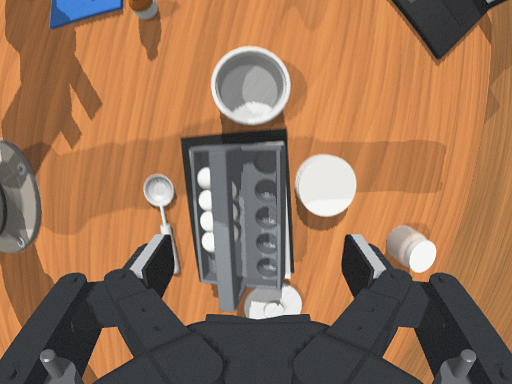

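```bash
python3 - <<'E'
from h import *
a=cv2.imread('pics/w1.png')[120:320,160:320]
cv2.imwrite('pics/w1z.png',cv2.resize(cv2.convertScaleAbs(a,alpha=1.4,beta=15),None,fx=3,fy=3,interpolation=cv2.INTER_CUBIC))
E
```

```text
(no output)
```

View pics/w1z.png

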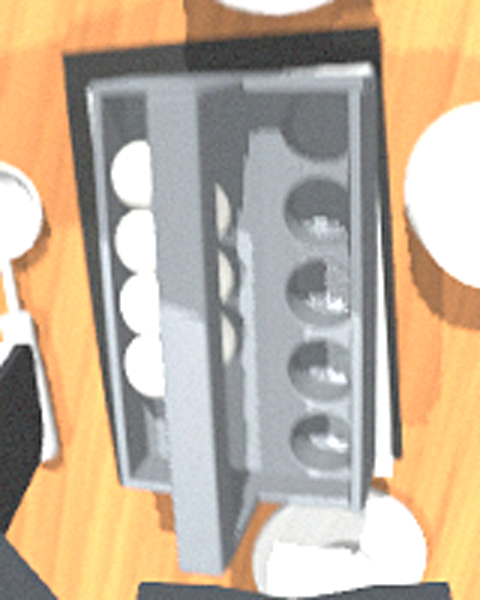

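```bash
python3 - <<'E'
from h import *
w=load('w1'); f=lambda u,v:(160+u/3,120+v/3)
pts=dict(TL=((148,79),.1505),TR=((198,81),.1556),BL=((180,570),.1505),BR=((222,572),.1556),mTL=((65,55),.003),mTR=((378,30),.003))
P={}
for k,(p,z) in pts.items(): P[k]=onplane(w,*f(*p),z,True); print(k,P[k].round(4))
c=np.mean([P[k] for k in ('TL','TR','BL','BR')],0); print('bar top c',c.round(4))
t=(P['TL']+P['TR'])/2; b=(P['BL']+P['BR'])/2; v=t-b; print('len',np.linalg.norm(v),'x az',np.degrees(np.arctan2(v[1],v[0]))-90)
v=P['mTL']-P['mTR']; print('mat edge',np.linalg.norm(v),np.degrees(np.arctan2(-v[1],-v[0])))
# mat left and right edges
for p,q in [((65,55),(122,488)),((378,30),(400,455))]:
  a=onplane(w,*f(*p),.003,True);bb=onplane(w,*f(*q),.003,True);v=a-bb;print(a.round(4),bb.round(4),np.degrees(np.arctan2(v[1],v[0]))-90)
E
```

```text
TL [0.4394 0.1822 0.1505]
TR [0.4573 0.1853 0.1556]
BL [ 0.4867 -0.0139  0.1505]
BR [ 0.5036 -0.008   0.1556]
mTL [0.3809 0.1773 0.003 ]
mTR [0.5394 0.2238 0.003 ]
bar top c [0.4718 0.0864 0.1531]
len 0.20023592735972942 x az 13.530783379796048
mat edge 0.16522905906081617 16.334493702565613
[0.3809 0.1773 0.003 ] [ 0.4528 -0.0625  0.003 ] 16.7028252089015
[0.5394 0.2238 0.003 ] [ 0.6091 -0.0101  0.003 ] 16.58121004772663
```

```bash
python3 -m jog '[[[0,0,-6],0,-1],[[0,0,-12],0,-1],[[0,0,-18],0,-1],[[0,0,-22],0,-1]]'; python3 st.py
```

```text
clock: 3.58
tcp_pos: [0.312, 0.0939, 0.4883]
orientation: [-1.183, 1.046, -0.993]
contact_force: [-0.5, -0.2, 1.3]
grip_width: 0.0855
3.575 q [-0.992 -0.333  0.418  2.213  0.072  1.129 -0.387]
p [0.312  0.0939 0.4883] F [-0.5 -0.2  1.3] w 0.0855
[[0.229, 0.05, 0.972], [-0.968, 0.115, 0.222], [-0.101, -0.992, 0.075]]
tilt deg 7.22 az 66.3 zaz 12.88 grasp [0.3198 0.1118 0.3345]
```

```bash
python3 -m jog '[[[0,0,-4],0,-1],[[0,0,-8],0,-1]]'; python3 st.py
```

```text
clock: 3.82
tcp_pos: [0.2821, 0.0828, 0.49]
orientation: [-1.177, 1.043, -0.993]
contact_force: [1.0, 0.0, 0.0]
grip_width: 0.0854
3.825 q [-0.571 -0.334  0.085  2.24  -0.056  1.129 -0.239]
p [0.2821 0.0828 0.49  ] F [1. 0. 0.] w 0.0854
[[0.229, 0.056, 0.972], [-0.968, 0.119, 0.222], [-0.103, -0.991, 0.081]]
tilt deg 7.55 az 64.8 zaz 12.85 grasp [0.2908 0.1012 0.3363]
```

```bash
python3 -m jog '[[[25.6,-31,26.6],0,-1],[[25.6,-31,26.6],0,-1],[[25.6,-31,26.6],0,-1],[[25.6,-31,26.6],0,-1],[[25.6,-31,26.6],0,-1],[[25.6,-31,26.6],0,-1],[[25.6,-31,26.6],0,-1],[[25.6,-31,26.6],0,-1]]'; python3 st.py
```

```text
clock: 4.82
tcp_pos: [0.585, -0.1451, 0.7927]
orientation: [-1.175, 1.046, -0.991]
contact_force: [1.1, 0.1, 0.4]
grip_width: 0.0855
4.825 q [-0.266  0.294  0.671  1.046 -0.327  1.843  0.519]
p [ 0.585  -0.1451  0.7927] F [1.1 0.1 0.4] w 0.0855
[[0.228, 0.054, 0.972], [-0.968, 0.122, 0.221], [-0.107, -0.991, 0.081]]
tilt deg 7.69 az 66.0 zaz 12.79 grasp [ 0.5934 -0.1261  0.6391]
```

```bash
python3 -m jog '[[[0,-6,0],0,-1],[[0,-12,0],0,-1],[[0,-18,0],0,-1]]'; python3 st.py;  python3 -m jog '[[[0,-6,0],0,-1],[[0,-12,0],0,-1],[[0,-18,0],0,-1]]'; python3 st.py
```

```text
clock: 5.2
tcp_pos: [0.5592, -0.1499, 0.8565]
orientation: [-1.146, 1.01, -1.023]
contact_force: [0.8, -0.6, -0.6]
grip_width: 0.0856
5.2 q [ 0.191  0.253 -0.002  0.889 -0.143  1.916  0.359]
p [ 0.5592 -0.1499  0.8565] F [ 0.8 -0.6 -0.6] w 0.0856
[[0.227, 0.104, 0.968], [-0.97, 0.117, 0.215], [-0.091, -0.988, 0.127]]
tilt deg 9.02 az 48.4 zaz 12.5 grasp [ 0.5753 -0.1317  0.7034]
clock: 5.58
tcp_pos: [0.5102, -0.1486, 0.8989]
orientation: [-1.104, 0.952, -1.075]
contact_force: [-1.0, -0.7, -0.8]
grip_width: 0.0853
5.575 q [ 0.213  0.172 -0.009  0.895 -0.146  1.915  0.362]
p [ 0.5102 -0.1486  0.8989] F [-1.  -0.7 -0.8] w 0.0853
[[0.222, 0.179, 0.958], [-0.973, 0.104, 0.206], [-0.063, -0.978, 0.198]]
tilt deg 11.97 az 30.1 zaz 12.14 grasp [ 0.538  -0.1325  0.7473]
```

```bash
python3 -m jog '[[[5,-6,0],0,-1],[[10,-12,0],0,-1],[[15,-18,0],0,-1]]'; python3 st.py
```

```text
clock: 5.95
tcp_pos: [0.4825, -0.2353, 0.9153]
orientation: [-1.076, 0.902, -1.121]
contact_force: [0.3, 0.1, -0.2]
grip_width: 0.0854
5.95 q [ 0.453  0.193 -0.096  0.832 -0.155  1.915  0.506]
p [ 0.4825 -0.2353  0.9153] F [ 0.3  0.1 -0.2] w 0.0854
[[0.215, 0.24, 0.946], [-0.976, 0.085, 0.201], [-0.032, -0.967, 0.253]]
tilt deg 14.76 az 19.4 zaz 11.97 grasp [ 0.5197 -0.2222  0.7654]
```

```bash
cat > to.py <<'E'
from h import *
import sys
# target grasp point (world), tool z azimuth desired
t=np.array([float(v) for v in sys.argv[1:4]]); o=get_obs(); M=R.from_rotvec(o['orientation']).as_matrix()
d=t-(o['tcp_pos']+.155*M[:,1]); print('shift cm',(100*M.T@d).round(2))
if len(sys.argv)>4:
    az=np.radians(float(sys.argv[4]))
    h=np.cross(M[:,1],[-np.sin(az),np.cos(az),0]); # tool-plane vec perpendicular to horizontal board-y
    h/=np.linalg.norm(h); h*=np.sign(h@[np.cos(az),np.sin(az),0])
    print('twist rad', np.arctan2(h@M[:,0],h@M[:,2]).round(4))
E
python3 to.py .4506 .0786 .239 13.5; python3 -c "
from h import *
M=R.from_rotvec(get_obs()['orientation'])
print((M*R.from_rotvec([0,.1,0])).as_matrix()[:,2])"
```

```text
shift cm [-29.16  51.79 -13.81]
twist rad -0.0258
[0.96328421 0.1022448  0.24825295]
```

```bash
python3 -m jog '[[[-29.2,51.8,-13.8],-0.026,-1],[[-29.2,51.8,-13.8],-0.026,-1],[[-29.2,51.8,-13.8],-0.026,-1],[[-29.2,51.8,-13.8],-0.026,-1],[[-29.2,51.8,-13.8],-0.026,-1],[[-29.2,51.8,-13.8],-0.026,-1],[[-29.2,51.8,-13.8],-0.026,-1],[[-29.2,51.8,-13.8],-0.026,-1],[[-29.2,51.8,-13.8],-0.026,-1],[[-29.2,51.8,-13.8],-0.026,-1]]'; python3 st.py; python3 to.py .4746 .0871 .1425 13.5; python3 -c "
from h import *
snap('wrist','w2.png')"
```

```text
clock: 7.2
tcp_pos: [0.4121, 0.0674, 0.3866]
orientation: [-1.091, 0.881, -1.103]
contact_force: [-0.1, -0.0, -0.3]
grip_width: 0.0853
7.2 q [ 0.188  0.037 -0.499  2.206  0.016  0.647 -0.08 ]
p [0.4121 0.0674 0.3866] F [-0.1 -0.  -0.3] w 0.0853
[[0.242, 0.238, 0.941], [-0.97, 0.084, 0.228], [-0.025, -0.967, 0.252]]
tilt deg 14.65 az 19.5 zaz 13.61 grasp [0.449  0.0805 0.2367]
shift cm [0.21 9.78 0.19]
twist rad 0.0018
```

View pics/w2.png

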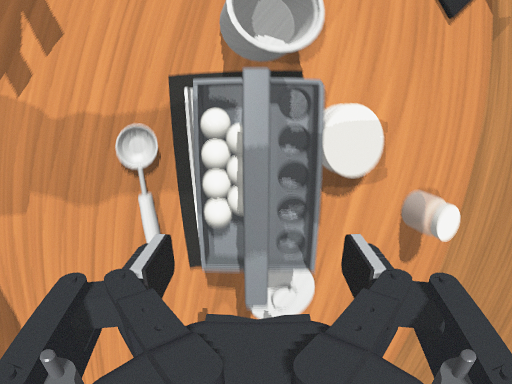

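```bash
python3 - <<'E'
from h import *
w=load('w2')
P=[onplane(w,u,v,z,True) for u,v,z in [(244,69,.1505),(270.5,69,.1556),(245,305.5,.1505),(268.5,305,.1556)]]
c=np.mean(P,0); t=(P[0]+P[1])/2-(P[2]+P[3])/2
print(c.round(4),np.linalg.norm(t).round(4),np.degrees(np.arctan2(t[1],t[0]))-90,'centre',c+np.array([.0028,.0007,-.0106]))
E
```

```text
[0.4696 0.0887 0.153 ] 0.1921 13.447882926406024 centre [0.47237507 0.08939258 0.14245   ]
```

```bash
python3 -m jog '[[[0.2,4,0.2],0,-1],[[0.2,7,0.2],0,-1],[[0.2,9,0.2],0,-1],[[0.2,9.8,0.2],0,-1],[[0.2,9.8,0.2],0,-1]]'; python3 st.py; python3 -c "
from h import *
snap('wrist','w3.png')"
```

```text
clock: 7.88
tcp_pos: [0.4399, 0.0732, 0.2949]
orientation: [-1.089, 0.881, -1.104]
contact_force: [0.6, -0.3, -1.2]
grip_width: 0.0856
7.875 q [ 0.1    0.241 -0.447  2.247  0.242  0.429 -0.29 ]
p [0.4399 0.0732 0.2949] F [ 0.6 -0.3 -1.2] w 0.0856
[[0.24, 0.24, 0.94], [-0.97, 0.084, 0.226], [-0.025, -0.967, 0.253]]
tilt deg 14.75 az 19.3 zaz 13.54 grasp [0.4772 0.0863 0.1451]
```

View pics/w3.png

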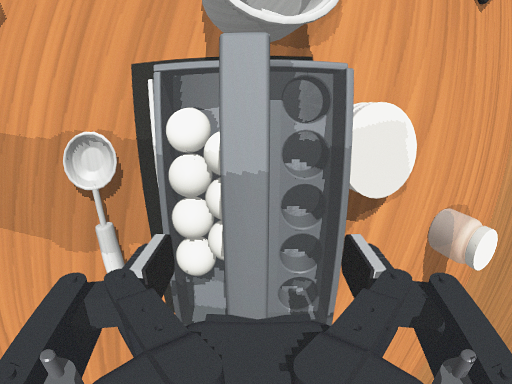

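```bash
python3 -m jog '[[[0,0.3,-0.45],0,-1],[[0,0.3,-0.45],0,-1],[[0,0.3,-0.45],0,0.2],[[0,0.3,-0.45],0,0.6],[[0,0.3,-0.45],0,1],[[0,0.3,-0.45],0,1],[[0,0.3,-0.45],0,1]]' 90; python3 st.py
```

```text
clock: 8.8
tcp_pos: [0.4361, 0.0723, 0.2908]
orientation: [-1.089, 0.881, -1.105]
contact_force: [-4.0, -1.6, 3.6]
grip_width: 0.0189
8.8 q [ 0.097  0.243 -0.445  2.258  0.249  0.417 -0.299]
p [0.4361 0.0723 0.2908] F [-4.  -1.6  3.6] w 0.0189
[[0.24, 0.24, 0.941], [-0.971, 0.084, 0.226], [-0.025, -0.967, 0.253]]
tilt deg 14.72 az 19.3 zaz 13.51 grasp [0.4732 0.0853 0.1409]
```

```bash
python3 -m jog '[[[0,-0.5,0.13],0,1],[[0,-2,0.5],0,1],[[-0.1,-4.8,1.3],0,1],[[-0.2,-8.7,2.3],0,1],[[-0.3,-12.6,3.3],0,1],[[-0.4,-16.4,4.3],0,1],[[-0.5,-20.3,5.3],0,1],[[-0.55,-22.2,5.8],0,1],[[-0.55,-22.2,5.8],0,1]]'; python3 st.py; python3 -c "
from h import *
snap('wrist','w4.png');snap('top','t4.png');snap('scene','s4.png')
a=cv2.imread('pics/t4.png')[90:290,130:380];b=cv2.imread('pics/s4.png')[90:290,130:380]
cv2.imwrite('pics/ts4.png',np.hstack([cv2.resize(cv2.convertScaleAbs(a,alpha=1.5,beta=15),(400,320),interpolation=2),cv2.resize(cv2.convertScaleAbs(b,alpha=1.5,beta=15),(400,320),interpolation=2)]))"
```

```text
clock: 9.93
tcp_pos: [0.4362, 0.0722, 0.5211]
orientation: [-1.087, 0.879, -1.105]
contact_force: [0.4, -1.0, -7.8]
grip_width: 0.0188
9.925 q [ 0.243 -0.062 -0.508  1.969 -0.058  0.968 -0.002]
p [0.4362 0.0722 0.5211] F [ 0.4 -1.  -7.8] w 0.0188
[[0.24, 0.243, 0.94], [-0.97, 0.085, 0.226], [-0.025, -0.966, 0.256]]
tilt deg 14.89 az 19.2 zaz 13.53 grasp [0.4738 0.0853 0.3713]
```

View pics/w4.png

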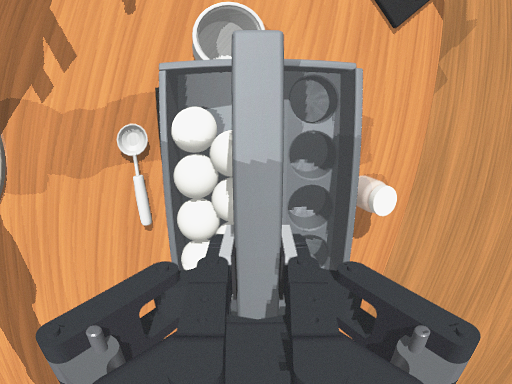

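View pics/ts4.png

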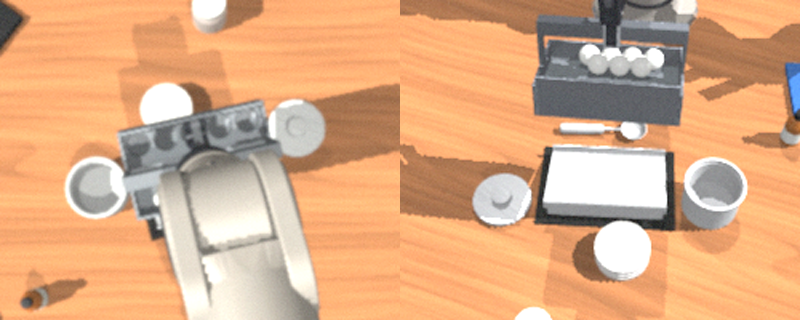

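```bash
python3 -m jog '[[[2,-0.3,-0.1],0.1,1],[[5,-0.9,-0.4],0.25,1],[[9,-1.5,-0.7],0.42,1],[[13,-2.2,-1.1],0.6,1],[[17,-2.9,-1.4],0.78,1],[[21,-3.6,-1.7],0.96,1],[[25,-4.3,-2.0],1.14,1],[[29,-5,-2.4],1.32,1],[[32,-5.5,-2.6],1.5,1],[[33,-5.7,-2.7],1.65,1]]'; python3 st.py; python3 -c "
from h import *
snap('wrist','w5.png')"
```

```text
clock: 11.32
tcp_pos: [0.4761, -0.2618, 0.5582]
orientation: [0.098, 2.088, -1.953]
contact_force: [-0.5, 1.1, -7.5]
grip_width: 0.0189
11.325 q [ 0.568  0.113 -0.143  1.711 -0.177  1.139 -0.933]
p [ 0.4761 -0.2618  0.5582] F [-0.5  1.1 -7.5] w 0.0189
[[-0.959, 0.238, 0.156], [-0.14, 0.084, -0.987], [-0.248, -0.968, -0.047]]
tilt deg 14.64 az 19.4 zaz -81.0 grasp [ 0.5131 -0.2488  0.4083]
```

View pics/w5.png

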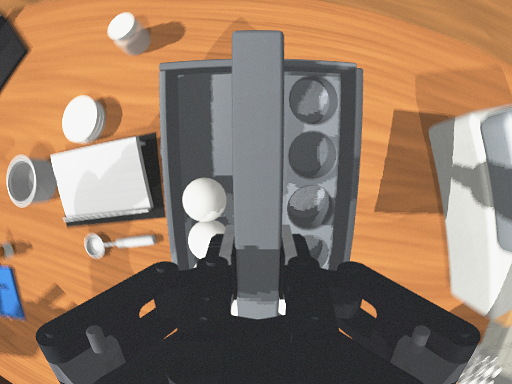

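```bash
python3 -m jog '[[[0,0,0],0.185,1],[[0,0,0],0.37,1],[[0,0,0],0.555,1],[[0,0,0],0.74,1],[[0,0,0],0.925,1],[[0,0,0],1.11,1],[[0,0,0],1.3,1],[[0,0,0],1.5,1],[[0,0,0],1.7,1],[[0,0,0],1.7,1]]'; python3 st.py; python3 -c "
from h import *
snap('wrist','w6.png')"
```

```text
clock: 12.62
tcp_pos: [0.4765, -0.2586, 0.559]
orientation: [-1.306, -1.449, 1.047]
contact_force: [0.6, 0.3, -7.1]
grip_width: 0.0188
12.625 q [ 0.464  0.105 -0.035  1.719 -0.192  1.14  -2.613]
p [ 0.4765 -0.2586  0.559 ] F [ 0.6  0.3 -7.1] w 0.0188
[[-0.043, 0.239, -0.97], [0.996, 0.085, -0.023], [0.077, -0.967, -0.242]]
tilt deg 14.71 az 19.7 zaz -178.64 grasp [ 0.5135 -0.2453  0.4091]
```

View pics/w6.png

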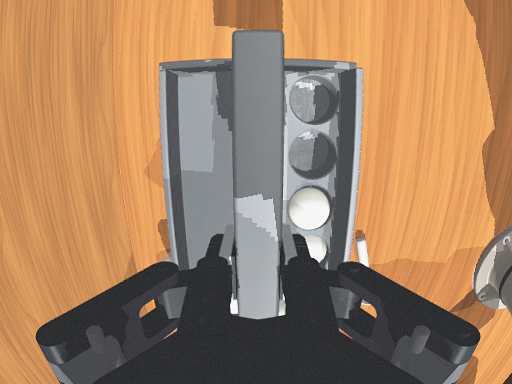

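```bash
python3 -m jog '[[[0,0,0],0.18,1],[[0,0,0],0.3,1],[[0,0,0],0.3,1],[[0,0,0],0.3,1]]'; python3 st.py; python3 -c "
from h import *
a=snap('wrist','w7.png')['image'];snap('top','t7.png');s=snap('scene','s7.png')['image'][0:250,0:300]
cv2.imwrite('pics/ws7.png',np.hstack([a[:,60:460],cv2.resize(cv2.convertScaleAbs(s,alpha=1.5,beta=15),(400,333))[:333].copy() if 0 else cv2.copyMakeBorder(cv2.resize(cv2.convertScaleAbs(s,alpha=1.5,beta=15),(400,333)),0,51,0,0,cv2.BORDER_CONSTANT)]))"
```

```text
clock: 13.18
tcp_pos: [0.4764, -0.259, 0.5602]
orientation: [-1.397, -1.224, 0.811]
contact_force: [0.1, -0.8, -7.3]
grip_width: 0.0189
13.175 q [ 0.448  0.103 -0.016  1.718 -0.195  1.14  -2.909]
p [ 0.4764 -0.259   0.5602] F [ 0.1 -0.8 -7.3] w 0.0189
[[0.244, 0.241, -0.939], [0.959, 0.085, 0.271], [0.145, -0.967, -0.21]]
tilt deg 14.79 az 19.4 zaz 163.9 grasp [ 0.5137 -0.2458  0.4103]
```

View pics/ws7.png

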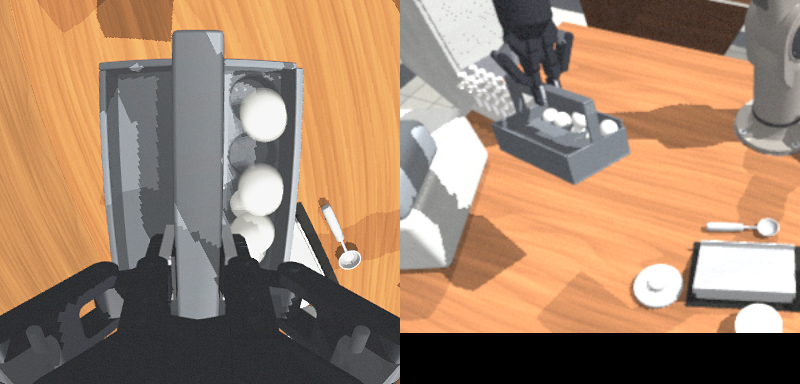

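```bash
python3 -m jog '[[[0,0,0],0,1],[[0,0,0],0,1],[[0,0,0],-0.18,1],[[0,0,0],-0.36,1],[[0,0,0],-0.36,1]]'; python3 -c "
from h import *
a=snap('wrist','w8.png')['image'];s=snap('scene','s8.png')['image'][40:190,100:280]
cv2.imwrite('pics/ws8.png',np.hstack([a[:,60:460],cv2.copyMakeBorder(cv2.resize(cv2.convertScaleAbs(s,alpha=1.5,beta=15),(400,333),interpolation=2),0,51,0,0,cv2.BORDER_CONSTANT)]))"
```

```text
clock: 13.95
tcp_pos: [0.4764, -0.2591, 0.5605]
orientation: [-1.288, -1.492, 1.09]
contact_force: [-0.8, 0.5, -8.0]
grip_width: 0.0187
```

View pics/ws8.png

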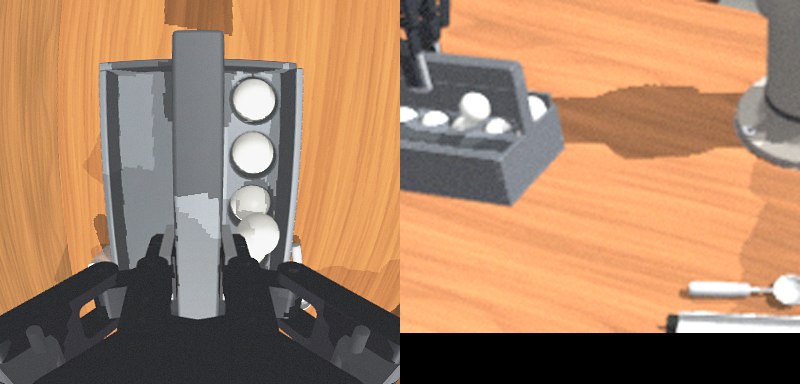

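```bash
python3 -c "
from h import *
s=cv2.imread('pics/s8.png')[60:150,70:190]
cv2.imwrite('pics/s8z.png',cv2.resize(cv2.convertScaleAbs(s,alpha=1.4,beta=15),None,fx=6,fy=6,interpolation=2))
d=load('s8'); 
o=get_obs();M=R.from_rotvec(o['orientation']).as_matrix();g=o['tcp_pos']+.155*M[:,1]
B=np.c_[M[:,2],-M[:,0],-M[:,1]]
for i,y in enumerate([-76,-38,0,38,76]): print(i,((np.array(proj(d,g+B@np.array([.038,y/1000,.019-.105])))-[70,60])*6).round(0))
"
```

```text
0 [531. 257.]
1 [443. 245.]
2 [356. 233.]
3 [271. 222.]
4 [188. 211.]
```

View pics/s8z.png

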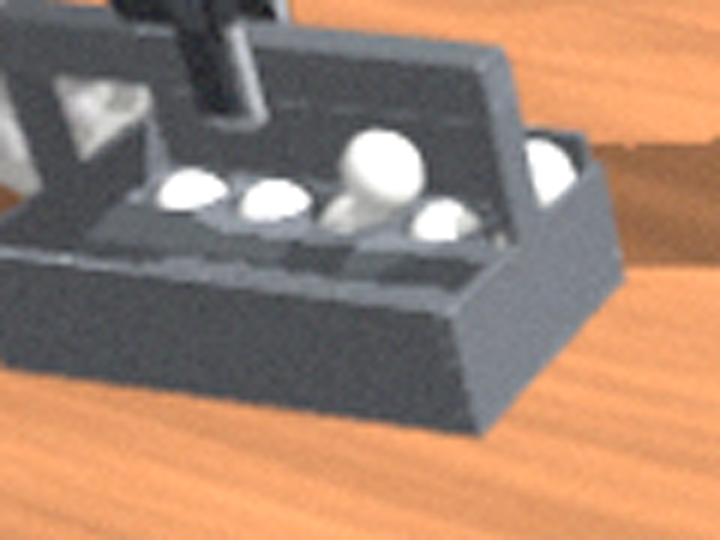

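```bash
python3 -m jog '[[[0,0,0],-0.18,1],[[0,0,0],-0.36,1],[[0,0,0],-0.54,1],[[0,0,0],-0.72,1],[[0,0,0],-0.9,1],[[0,0,0],-1.08,1],[[0,0,0],-1.26,1],[[0,0,0],-1.44,1],[[0,0,0],-1.62,1],[[0,0,0],-1.8,1]]';python3 -m jog '[[[0,0,0],-0.18,1],[[0,0,0],-0.36,1],[[0,0,0],-0.54,1],[[0,0,0],-0.72,1],[[0,0,0],-0.9,1],[[0,0,0],-1.08,1],[[0,0,0],-1.26,1],[[0,0,0],-1.44,1],[[0,0,0],-1.58,1],[[0,0,0],-1.58,1]]'; python3 st.py; python3 -c "
from h import *
a=snap('wrist','w9.png')['image'];s=snap('scene','s9.png')['image'][40:160,60:210];snap('top','t9.png')
cv2.imwrite('pics/ws9.png',np.hstack([a[:,60:460],cv2.copyMakeBorder(cv2.resize(cv2.convertScaleAbs(s,alpha=1.5,beta=15),(400,320),interpolation=2),0,64,0,0,cv2.BORDER_CONSTANT)]))"
```

```text
clock: 15.3
tcp_pos: [0.4764, -0.259, 0.5604]
orientation: [-0.064, 1.977, -1.887]
contact_force: [-0.2, 0.7, -7.4]
grip_width: 0.0186
clock: 16.55
tcp_pos: [0.4763, -0.259, 0.5604]
orientation: [-1.127, 0.812, -1.05]
contact_force: [-0.2, 0.3, -7.7]
grip_width: 0.0187
16.55 q [ 0.675  0.117 -0.266  1.704 -0.16   1.139  0.792]
p [ 0.4763 -0.259   0.5604] F [-0.2  0.3 -7.7] w 0.0187
[[0.32, 0.241, 0.916], [-0.947, 0.085, 0.309], [-0.003, -0.967, 0.256]]
tilt deg 14.81 az 19.4 zaz 18.62 grasp [ 0.5137 -0.2459  0.4106]
```

View pics/ws9.png

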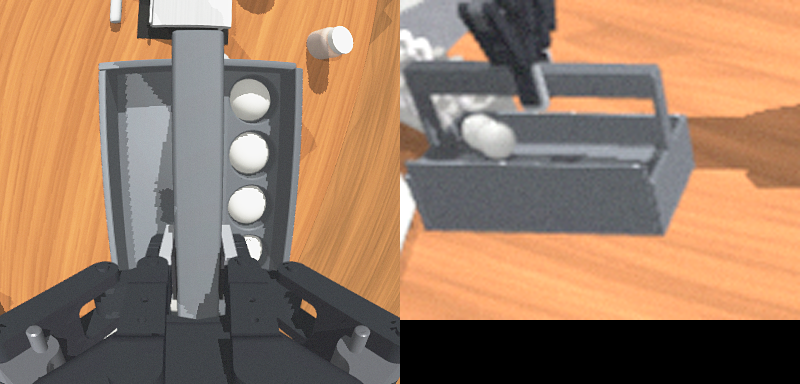

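```bash
python3 -c "
from h import *
o=get_obs();M=R.from_rotvec(o['orientation']).as_matrix();g=o['tcp_pos']+.155*M[:,1]
B=np.c_[M[:,2],-M[:,0],-M[:,1]]
d=load('t9');p=np.array(proj(d,g+B@np.array([.038,-.076,.019-.105])));q=np.array(proj(d,g));print(p,q)
a=d['image'];x,y=int(q[0]),int(q[1]);a=a[y-50:y+50,x-60:x+60];print(((p-[x-60,y-50])*6).round())
cv2.imwrite('pics/t9z.png',cv2.resize(cv2.convertScaleAbs(a,alpha=1.4,beta=15),None,fx=6,fy=6,interpolation=2))
"
```

```text
[438.82548221 140.74789284] [430.39171637 172.02340905]
[413. 112.]
```

View pics/t9z.png

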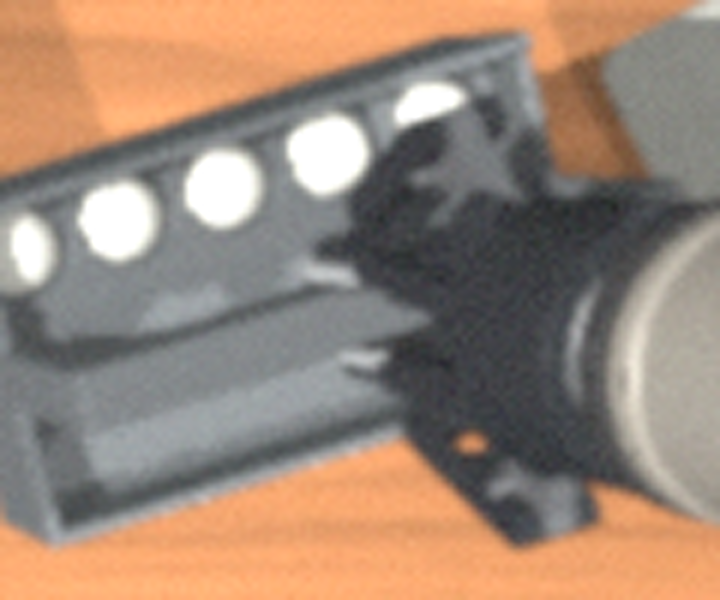

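```bash
python3 -c "
from h import *
a=load('s9')['image'][165:245,200:320]; b=load('t9')['image'][155:245,200:315]
f=lambda i:cv2.resize(cv2.convertScaleAbs(i,alpha=1.0,beta=0),None,fx=6,fy=6,interpolation=2)
cv2.imwrite('pics/s9r.png',f(a));cv2.imwrite('pics/t9r.png',f(b))"
```

```text
(no output)
```

View pics/s9r.png

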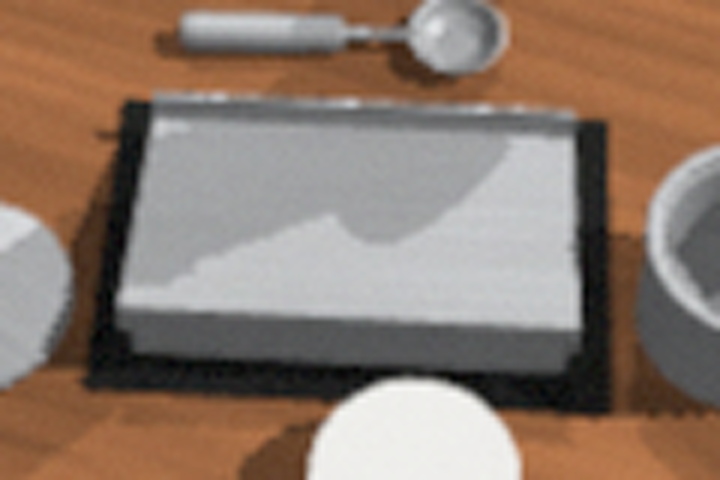

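View pics/t9r.png

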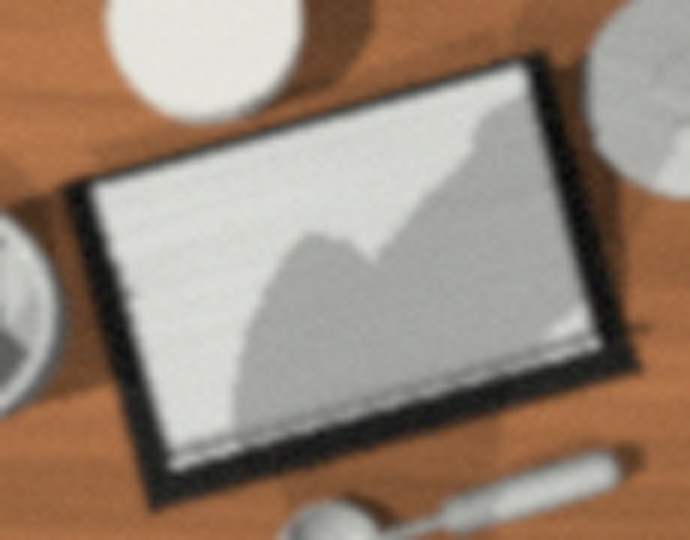

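```bash
python3 - <<'E'
from h import *
s=load('s9');t=load('t9')
fs=lambda p:(200+p[0]/6,165+p[1]/6); ft=lambda p:(200+p[0]/6,155+p[1]/6)
q={'up_y+':((580,330),(92,185)),'up_y-':((118,305),(525,63)),'lipbase_y+':((577,137),(163,450)),'lipbase_y-':((150,120),(596,335))}
P={}
for k,(a,b) in q.items():
    X,e=tri(s,fs(a),t,ft(b)); z=.0556 if 'up' in k else .038-.0615*np.sin(np.radians(15))
    A=onplane(s,*fs(a),z);B=onplane(t,*ft(b),z);P[k]=(A+B)/2
    print(k,X.round(4),e.round(4),'scene',A.round(4),'top',B.round(4))
u=(P['up_y+']+P['up_y-'])/2; l=(P['lipbase_y+']+P['lipbase_y-'])/2
for a,b in (('up_y+','up_y-'),('lipbase_y+','lipbase_y-')):
    v=P[a]-P[b]; print('len',np.linalg.norm(v).round(4),'az',np.degrees(np.arctan2(v[1],v[0]))-90)
v=u-l; print('slope len',np.linalg.norm(v),np.degrees(np.arctan2(v[1],v[0])),'centre from upper',(u-(v/np.linalg.norm(v))*.068).round(4),'from lip',(l+(v/np.linalg.norm(v))*.0615).round(4))
E
```

```text
up_y+ [0.5286 0.2049 0.0527] 0.0023 scene [0.5298 0.2062 0.0556] top [0.5285 0.2034 0.0556]
up_y- [0.5889 0.0021 0.0538] 0.005 scene [0.5891 0.0051 0.0556] top [ 5.895e-01 -2.000e-04  5.560e-02]
lipbase_y+ [0.4053 0.1705 0.02  ] 0.0011 scene [0.4065 0.1712 0.0221] top [0.4054 0.1698 0.0221]
lipbase_y- [ 0.4637 -0.037   0.0123] 0.0023 scene [ 0.4693 -0.0325  0.0221] top [ 0.4634 -0.0371  0.0221]
len 0.2111 az 16.543420152555044
len 0.2141 az 16.397279717751758
slope len 0.1324528843104542 16.227013237528613 centre from upper [0.496  0.0853 0.0384] from lip [0.4933 0.0845 0.0376]
```

```bash
cat > rel.py <<'E'
from h import *
import sys
def rel(name,o):
    w=load(name); M=R.from_rotvec(o['orientation']).as_matrix(); g=o['tcp_pos']+.155*M[:,1]; B=np.c_[M[:,2],-M[:,0],-M[:,1]]
    pts={'b4':[38,76,19],'b3':[38,38,19],'b2':[38,0,19],'barL':[-10,100,116],'barR':[10,100,116],'wTL':[-61,100,50],'wTR':[61,100,62]}
    return {k:np.round(proj(w,g+B@(np.array(p)/1000-[0,0,.105]),True),1) for k,p in pts.items()}
if __name__=='__main__':
    print(rel(sys.argv[1],get_obs()))
    a=load(sys.argv[1])['image']; m=(a.min(2)>150).astype(np.uint8); m[:, :285]=0; m[:,345:]=0; m[:75]=0
    for c in cv2.findContours(m,0,2)[0]:
        if cv2.contourArea(c)>300: print('white',np.round(cv2.minEnclosingCircle(c)[0],1),cv2.minEnclosingCircle(c)[1],cv2.contourArea(c))
    cv2.imwrite('pics/rz.png',cv2.resize(a[15:215,140:390],None,fx=3,fy=3,interpolation=2))
E
python3 rel.py w9
```

```text
{'b4': array([310.5,  98.8]), 'b3': array([309.3, 151.5]), 'b2': array([307.2, 201.5]), 'barL': array([229.4,  29.7]), 'barR': array([282.3,  29.6]), 'wTL': array([157.5,  61.9]), 'wTR': array([362.2,  58.9])}
white [306. 203.] 19.416587829589844 1018.5
white [308. 152.] 20.24855613708496 1158.0
white [309.1  99.2] 20.488019943237305 1222.0
```

View pics/rz.png

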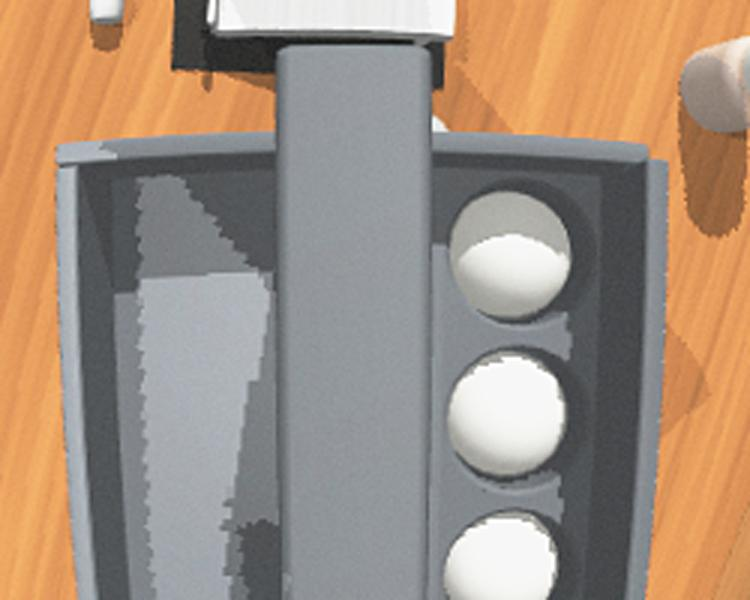

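```bash
python3 -c "
from h import *
a=load('w5')['image'][125:235,40:175]
cv2.imwrite('pics/w5r.png',cv2.resize(a,None,fx=5,fy=5,interpolation=2))"
```

```text
(no output)
```

View pics/w5r.png

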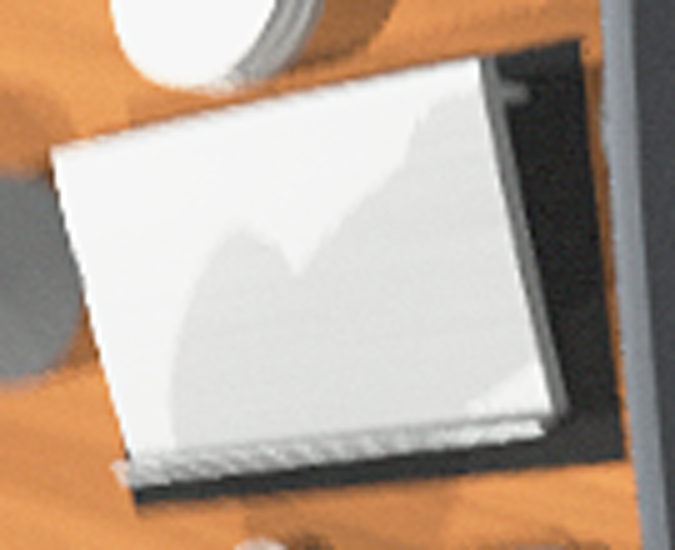

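```bash
python3 - <<'E'
from h import *
w=load('w5'); f=lambda p:(40+p[0]/5,125+p[1]/5)
P={k:onplane(w,*f(p),z,True) for k,p,z in [('u+',(52,150),.0556),('u-',(482,60),.0556),('l+',(131,457),.0221),('l-',(552,413),.0221)]}
for k in P: print(k,P[k].round(4))
for a,b in (('u+','u-'),('l+','l-')):
    v=P[a]-P[b]; print('len',np.linalg.norm(v).round(4),'az',np.degrees(np.arctan2(v[1],v[0]))-90)
u=(P['u+']+P['u-'])/2; l=(P['l+']+P['l-'])/2; v=u-l;n=v/np.linalg.norm(v)
print(np.linalg.norm(v),np.degrees(np.arctan2(v[1],v[0])),u-n*.068,l+n*.0615)
E
```

```text
u+ [0.536  0.2069 0.0556]
u- [0.5921 0.002  0.0556]
l+ [0.4102 0.1701 0.0221]
l- [ 0.4665 -0.0324  0.0221]
len 0.2125 az 15.322928918282258
len 0.2103 az 15.55082214169397
0.13487351803182188 15.80332582732176 [0.50067839 0.0865033  0.0387101 ] [0.49567001 0.08508576 0.03737542]
```

```bash
python3 to.py .4763 .0777 .27 16.3
```

```text
shift cm [-31.82  15.44   2.97]
twist rad 0.0392
```

```bash
python3 -m jog '[[[-2,1,0.2],0.01,1],[[-5.5,2.7,0.5],0.02,1],[[-10,5,0.9],0.039,1],[[-14.5,7.2,1.35],0.039,1],[[-19,9.4,1.8],0.039,1],[[-23.5,11.5,2.2],0.039,1],[[-27.5,13.4,2.6],0.039,1],[[-30.5,14.8,2.85],0.039,1],[[-31.8,15.4,2.97],0.039,1],[[-31.8,15.4,2.97],0.039,1]]'; python3 st.py; python3 to.py .4763 .0777 .1639 16.3; python3 -c "
from h import *
a=snap('wrist','w10.png')['image'];s=snap('scene','s10.png')['image'][90:250,190:360]
cv2.imwrite('pics/ws10.png',np.hstack([a[:,60:460],cv2.copyMakeBorder(cv2.resize(cv2.convertScaleAbs(s,alpha=1.5,beta=15),(400,376),interpolation=2),0,8,0,0,cv2.BORDER_CONSTANT)]))"; python3 rel.py w10
```

```text
clock: 17.95
tcp_pos: [0.4376, 0.0653, 0.4199]
orientation: [-1.111, 0.841, -1.071]
contact_force: [-0.8, -0.5, -8.0]
grip_width: 0.0187
17.95 q [ 0.305  0.046 -0.595  2.113  0.017  0.733 -0.007]
p [0.4376 0.0653 0.4199] F [-0.8 -0.5 -8. ] w 0.0187
[[0.288, 0.241, 0.927], [-0.958, 0.086, 0.275], [-0.013, -0.967, 0.255]]
tilt deg 14.8 az 19.6 zaz 16.54 grasp [0.4749 0.0786 0.27  ]
shift cm [ 0.26 10.29 -2.6 ]
twist rad 0.004
{'b4': array([311.3, 101.7]), 'b3': array([309.9, 154.4]), 'b2': array([307.6, 204.3]), 'barL': array([230.6,  34.1]), 'barR': array([283.6,  34.1]), 'wTL': array([158.2,  64.6]), 'wTR': array([363.2,  62.4])}
white [305.9 202.8] 19.314178466796875 1001.5
white [308.1 152.1] 20.140853881835938 1158.0
white [309.5  99.2] 20.662734985351562 1202.5
```

View pics/ws10.png

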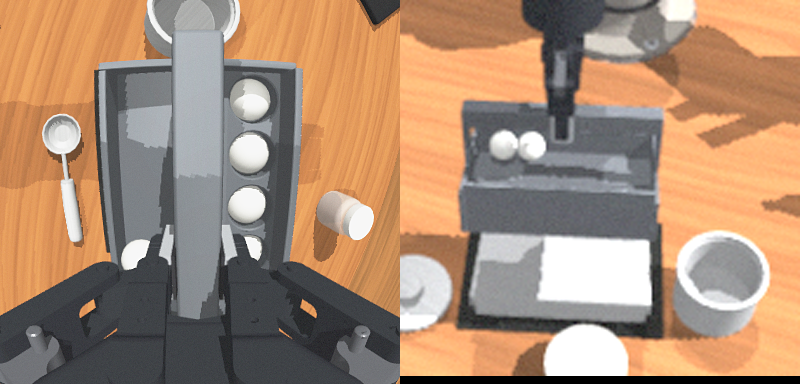

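```bash
python3 -m jog '[[[0,1,-0.2],0.004,1],[[0.2,3.5,-0.9],0.004,1],[[0.26,6.5,-1.6],0.004,1],[[0.26,9,-2.3],0.004,1],[[0.26,10.3,-2.6],0.004,1],[[0.26,10.8,-2.6],0.004,1],[[0.26,11.2,-2.6],0.004,1],[[0.26,11.2,-2.6],0.004,1]]'; python3 st.py;python3 to.py .4763 .0777 .1639 16.3; python3 -c "
from h import *
s=snap('scene','s11.png')['image'][130:240,200:320]
cv2.imwrite('pics/s11z.png',cv2.resize(cv2.convertScaleAbs(s,alpha=1.5,beta=15),None,fx=6,fy=5.4,interpolation=2))"
```

```text
clock: 19.05
tcp_pos: [0.442, 0.0641, 0.3055]
orientation: [-1.108, 0.842, -1.076]
contact_force: [-0.9, -0.0, -7.3]
grip_width: 0.0185
19.05 q [ 0.209  0.234 -0.54   2.232  0.253  0.459 -0.23 ]
p [0.442  0.0641 0.3055] F [-0.9 -0.  -7.3] w 0.0185
[[0.284, 0.243, 0.928], [-0.959, 0.085, 0.271], [-0.013, -0.966, 0.257]]
tilt deg 14.89 az 19.3 zaz 16.29 grasp [0.4796 0.0773 0.1557]
shift cm [-0.15 -0.87 -0.09]
twist rad -0.0002
```

View pics/s11z.png

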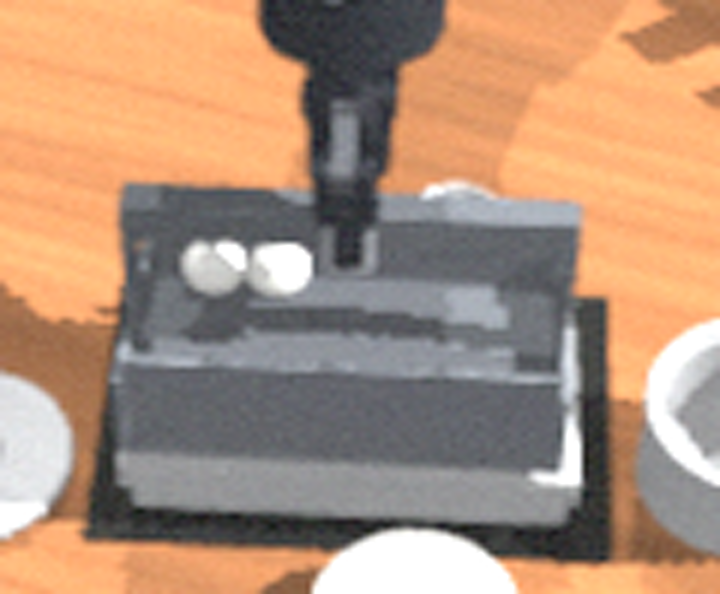

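```bash
python3 -m jog '[[[-0.2,0.3,-0.1],0,1],[[-0.2,0.6,-0.1],0,1],[[-0.2,0.8,-0.1],0,1],[[-0.2,0.9,-0.1],0,1],[[-0.2,0.9,-0.1],0,1]]'; python3 -m jog '[[[0,0.1,0],0,1],[[0,0.1,0],0,1]]';python3 st.py
```

```text
clock: 19.73
tcp_pos: [0.4423, 0.0664, 0.296]
orientation: [-1.109, 0.843, -1.075]
contact_force: [1.3, 0.4, -8.0]
grip_width: 0.0185
clock: 19.98
tcp_pos: [0.4425, 0.0665, 0.2951]
orientation: [-1.109, 0.843, -1.075]
contact_force: [-0.8, 0.6, -7.5]
grip_width: 0.0188
19.975 q [ 0.186  0.253 -0.524  2.24   0.283  0.436 -0.263]
p [0.4425 0.0665 0.2951] F [-0.8  0.6 -7.5] w 0.0188
[[0.284, 0.241, 0.928], [-0.959, 0.085, 0.271], [-0.013, -0.967, 0.255]]
tilt deg 14.82 az 19.3 zaz 16.29 grasp [0.48   0.0796 0.1452]
```

```bash
python3 -m jog '[[[0,0.1,0],0,1],[[0,0.2,0],0,1],[[0,0.2,0],0,1]]'; python3 -m jog '[[[0,0.07,0],0,1],[[0,0.1,0],0,1],[[0,0.1,0],0,1]]';python3 st.py
```

```text
clock: 20.35
tcp_pos: [0.443, 0.0667, 0.293]
orientation: [-1.109, 0.843, -1.075]
contact_force: [-0.0, -0.4, -7.0]
grip_width: 0.0187
clock: 20.72
tcp_pos: [0.4431, 0.0668, 0.2924]
orientation: [-1.109, 0.843, -1.075]
contact_force: [-4.0, -0.4, -1.9]
grip_width: 0.0188
20.725 q [ 0.18   0.259 -0.519  2.241  0.291  0.43  -0.271]
p [0.4431 0.0668 0.2924] F [-4.  -0.4 -1.9] w 0.0188
[[0.284, 0.241, 0.928], [-0.959, 0.084, 0.271], [-0.013, -0.967, 0.255]]
tilt deg 14.82 az 19.3 zaz 16.3 grasp [0.4805 0.0799 0.1425]
```

```bash
python3 -m jog '[[[0,0,-0.2],0,1],[[0,0,-0.4],0,1],[[0,0,-0.6],0,1],[[0,0,-0.7],0,1],[[0,0,-0.7],0,1]]';python3 st.py; python3 -m jog '[[[0,0,-0.1],0,1],[[0,0,-0.2],0,1],[[0,0,-0.2],0,1]]';python3 st.py|head -2; python3 -c "
from h import *
snap('wrist','w12.png')
s=snap('scene','s12.png')['image'][130:240,200:320]
cv2.imwrite('pics/s12z.png',cv2.resize(cv2.convertScaleAbs(s,alpha=1.5,beta=15),None,fx=6,fy=5.4,interpolation=2))"
```

```text
clock: 21.35
tcp_pos: [0.4368, 0.0649, 0.2905]
orientation: [-1.109, 0.843, -1.076]
contact_force: [-0.4, 0.3, -3.3]
grip_width: 0.0186
21.35 q [ 0.183  0.253 -0.52   2.256  0.289  0.42  -0.271]
p [0.4368 0.0649 0.2905] F [-0.4  0.3 -3.3] w 0.0186
[[0.284, 0.242, 0.928], [-0.959, 0.085, 0.271], [-0.013, -0.967, 0.256]]
tilt deg 14.85 az 19.3 zaz 16.29 grasp [0.4743 0.078  0.1407]
clock: 21.72
tcp_pos: [0.4349, 0.0643, 0.29]
orientation: [-1.109, 0.843, -1.075]
contact_force: [-0.0, 0.4, -3.6]
grip_width: 0.0182
21.725 q [ 0.184  0.251 -0.521  2.26   0.289  0.418 -0.271]
p [0.4349 0.0643 0.29  ] F [-0.   0.4 -3.6] w 0.0182
```

View pics/s12z.png

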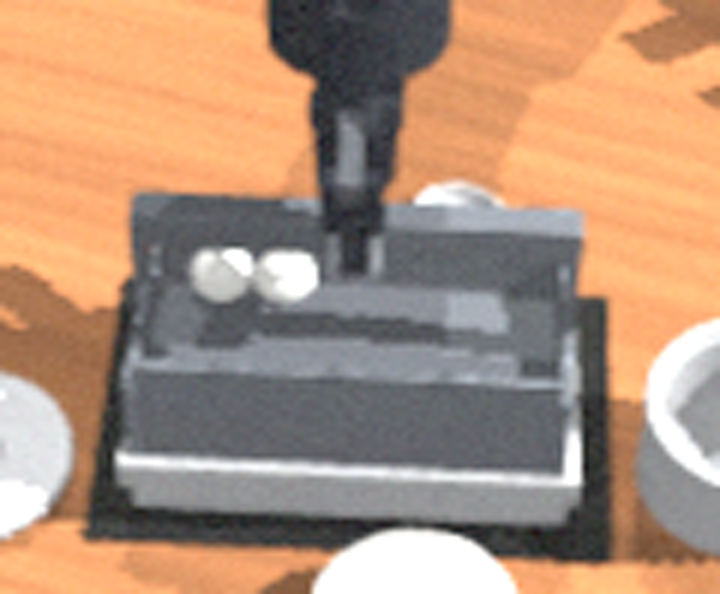

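View pics/w12.png

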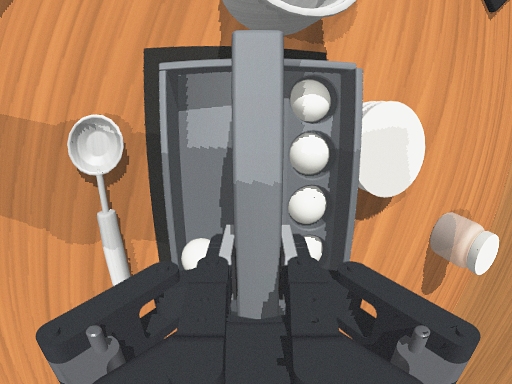

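```bash
python3 -m jog '[[[0,0,-0.1],0,1],[[0,0,-0.2],0,1],[[0,0,-0.2],0,1]]'; python3 -m jog '[[[0,0,-0.1],0,1],[[0,0,-0.2],0,1],[[0,0,-0.2],0,1]]';python3 st.py
```

```text
clock: 22.2
tcp_pos: [0.433, 0.0638, 0.2894]
orientation: [-1.109, 0.843, -1.075]
contact_force: [-0.0, 0.7, -3.2]
grip_width: 0.0187
clock: 22.58
tcp_pos: [0.4311, 0.0632, 0.2889]
orientation: [-1.109, 0.843, -1.075]
contact_force: [0.9, -0.8, -2.7]
grip_width: 0.0193
22.575 q [ 0.186  0.247 -0.521  2.269  0.288  0.412 -0.27 ]
p [0.4311 0.0632 0.2889] F [ 0.9 -0.8 -2.7] w 0.0193
[[0.284, 0.241, 0.928], [-0.959, 0.085, 0.271], [-0.013, -0.967, 0.255]]
tilt deg 14.82 az 19.3 zaz 16.29 grasp [0.4685 0.0763 0.139 ]
```

```bash
for i in 1; do python3 -m jog '[[[0,0,-0.1],0,1],[[0,0,-0.2],0,1],[[0,0,-0.2],0,1]]'; done; python3 -m jog '[[[0,0,-0.1],0,1],[[0,0,-0.2],0,1],[[0,0,-0.2],0,1]]';python3 st.py; python3 -c "
from h import *
a=snap('wrist','w13.png')['image']
s=snap('scene','s13.png')['image'][130:240,200:320]
cv2.imwrite('pics/s13z.png',cv2.resize(cv2.convertScaleAbs(s,alpha=1.5,beta=15),None,fx=6,fy=5.4,interpolation=2))"
```

```text
clock: 22.95
tcp_pos: [0.4296, 0.063, 0.2885]
orientation: [-1.108, 0.842, -1.075]
contact_force: [3.0, 0.9, -4.6]
grip_width: 0.019
clock: 23.32
tcp_pos: [0.4286, 0.0627, 0.2886]
orientation: [-1.106, 0.84, -1.075]
contact_force: [5.2, 2.4, -5.6]
grip_width: 0.0188
23.325 q [ 0.188  0.243 -0.523  2.276  0.288  0.405 -0.269]
p [0.4286 0.0627 0.2886] F [ 5.2  2.4 -5.6] w 0.0188
[[0.285, 0.245, 0.927], [-0.958, 0.086, 0.272], [-0.013, -0.966, 0.259]]
tilt deg 15.04 az 19.4 zaz 16.35 grasp [0.4665 0.076  0.1389]
```

View pics/s13z.png

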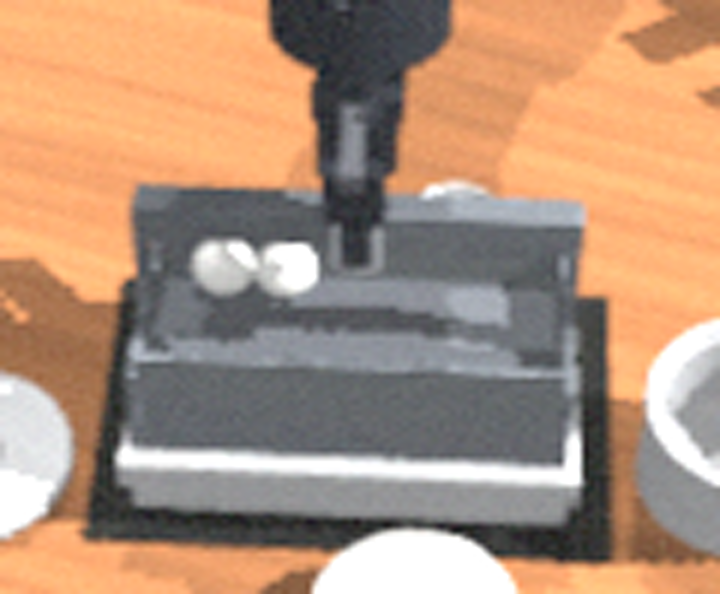

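```bash
python3 -m jog '[[[0,0.1,-0.05],0,1],[[0,0.15,-0.1],0,1],[[0,0.2,-0.1],0,1],[[0,0.2,-0.1],0,1]]';python3 st.py
```

```text
clock: 23.92
tcp_pos: [0.4286, 0.0629, 0.2879]
orientation: [-1.105, 0.838, -1.077]
contact_force: [-3.0, 0.9, 17.6]
grip_width: 0.0187
23.925 q [ 0.184  0.244 -0.519  2.277  0.293  0.401 -0.275]
p [0.4286 0.0629 0.2879] F [-3.   0.9 17.6] w 0.0187
[[0.285, 0.247, 0.926], [-0.959, 0.085, 0.272], [-0.012, -0.965, 0.261]]
tilt deg 15.15 az 19.1 zaz 16.36 grasp [0.4669 0.0762 0.1383]
```

```bash
python3 -m jog '[[[0,-0.08,-0.1],0,1],[[0,-0.08,-0.1],0,1],[[0,-0.08,-0.1],0,1]]';python3 st.py
```

```text
clock: 24.3
tcp_pos: [0.4281, 0.0626, 0.288]
orientation: [-1.103, 0.838, -1.077]
contact_force: [5.6, 2.6, 4.7]
grip_width: 0.0186
24.3 q [ 0.186  0.243 -0.521  2.278  0.291  0.399 -0.273]
p [0.4281 0.0626 0.288 ] F [5.6 2.6 4.7] w 0.0186
[[0.285, 0.248, 0.926], [-0.958, 0.087, 0.272], [-0.013, -0.965, 0.262]]
tilt deg 15.24 az 19.3 zaz 16.35 grasp [0.4665 0.0761 0.1385]
```

```bash
python3 -m jog '[[[0,0,0],0,0.6],[[0,0,0],0,0.5],[[0,0,0],0,0.3],[[0,0,0],0,0],[[0,0,0],0,-0.3],[[0,0,0],0,-0.3]]' 20;python3 st.py; python3 -c "
from h import *
a=snap('wrist','w14.png')['image']
s=snap('scene','s14.png')['image'][130:240,200:320]
cv2.imwrite('pics/s14z.png',cv2.resize(cv2.convertScaleAbs(s,alpha=1.5,beta=15),None,fx=6,fy=5.4,interpolation=2))"
```

```text
clock: 25.05
tcp_pos: [0.4257, 0.0615, 0.286]
orientation: [-1.11, 0.844, -1.075]
contact_force: [0.3, -0.3, -0.1]
grip_width: 0.0555
25.05 q [ 0.186  0.244 -0.52   2.283  0.29   0.402 -0.273]
p [0.4257 0.0615 0.286 ] F [ 0.3 -0.3 -0.1] w 0.0555
[[0.284, 0.241, 0.928], [-0.959, 0.084, 0.271], [-0.013, -0.967, 0.255]]
tilt deg 14.78 az 19.3 zaz 16.28 grasp [0.463  0.0746 0.1361]
```

View pics/w14.png

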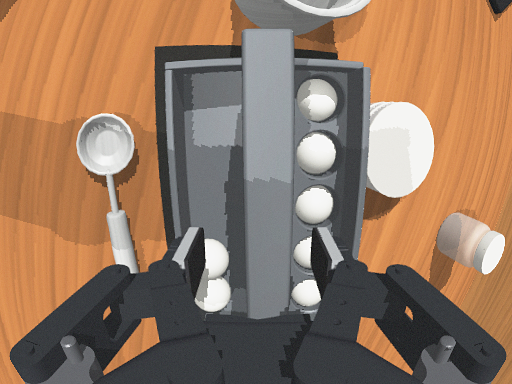

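View pics/s14z.png

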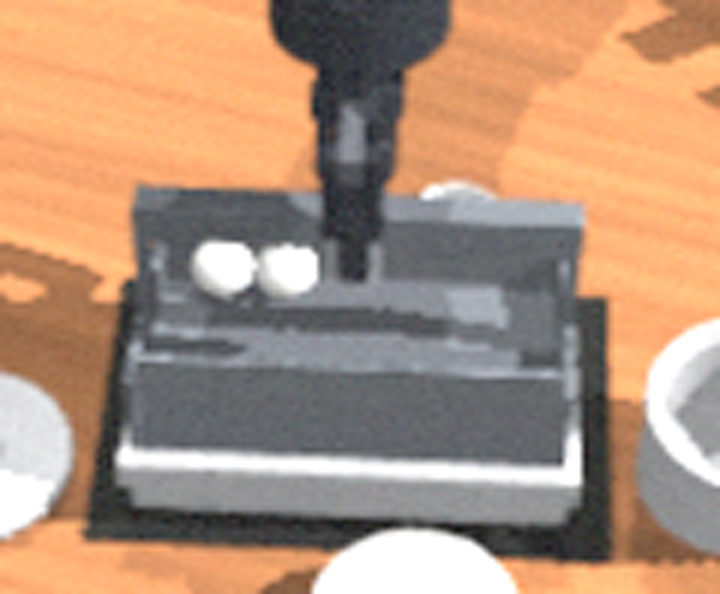

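```bash
python3 -m jog '[[[0,-1,0.3],0,-0.3],[[0,-4,0.3],0,-0.3],[[0,-8,0.3],0,-0.3],[[0,-12,0.3],0,-0.3],[[0,-13,0.3],0,-0.3],[[0,-13,0.3],0,-0.3]]';python3 st.py; python3 -c "
from h import *
a=snap('wrist','w15.png')['image']
cv2.imwrite('pics/w15z.png',cv2.resize(a[40:300,140:360],None,fx=2.3,fy=2.3,interpolation=2))
s=snap('scene','s15.png')['image'][130:240,200:320]
cv2.imwrite('pics/s15z.png',cv2.resize(cv2.convertScaleAbs(s,alpha=1.5,beta=15),None,fx=6,fy=5.4,interpolation=2))"
```

```text
clock: 25.9
tcp_pos: [0.3973, 0.0514, 0.4131]
orientation: [-1.108, 0.842, -1.077]
contact_force: [-0.0, 0.7, -0.7]
grip_width: 0.0555
25.9 q [ 0.381 -0.03  -0.631  2.197 -0.059  0.71   0.074]
p [0.3973 0.0514 0.4131] F [-0.   0.7 -0.7] w 0.0555
[[0.283, 0.243, 0.928], [-0.959, 0.084, 0.271], [-0.012, -0.966, 0.257]]
tilt deg 14.9 az 19.1 zaz 16.28 grasp [0.4349 0.0645 0.2633]
```

View pics/w15z.png

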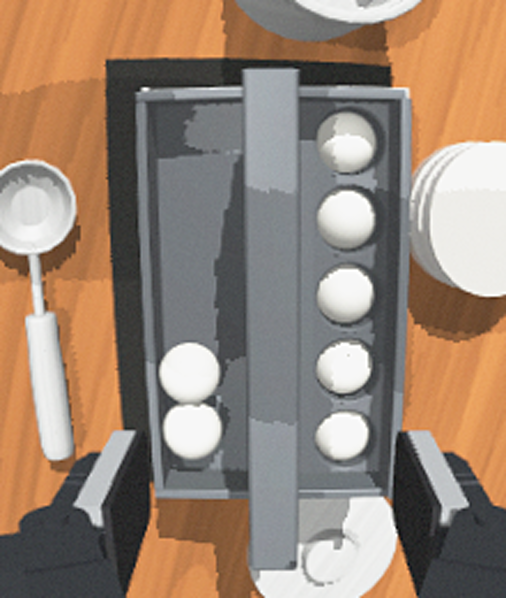

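View pics/s15z.png

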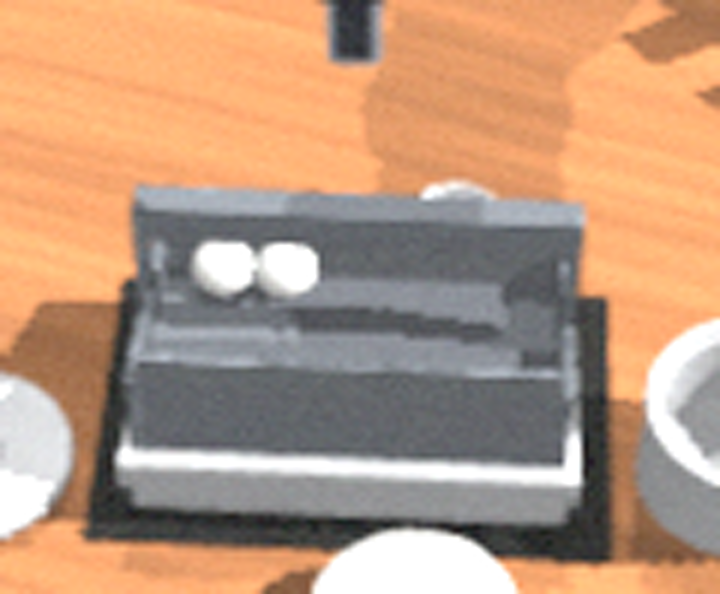

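```bash
python3 -m jog '[[[0,-3,0],0,-0.3],[[5,-6,0],0,-0.3],[[10,-6,0],0,-0.3],[[15,-6,0],0,-0.3],[[20,-6,0],0,-0.3],[[25,-6,0],0,-0.3],[[30,-6,0],0,-0.3],[[30,-6,0],0,-0.3]]'; python3 -c "
from h import *
a=snap('top','t16.png')['image'];w=snap('wrist','w16.png')['image'];s=snap('scene','s16.png')['image']
cv2.imwrite('pics/t16z.png',cv2.resize(cv2.convertScaleAbs(a[155:245,200:315],alpha=1.5,beta=15),None,fx=6,fy=6,interpolation=2))
cv2.imwrite('pics/s16z.png',cv2.resize(cv2.convertScaleAbs(s[140:245,200:320],alpha=1.5,beta=15),None,fx=6,fy=5.5,interpolation=2))
"
```

```text
clock: 27.0
tcp_pos: [0.4682, -0.2451, 0.4641]
orientation: [-1.108, 0.85, -1.078]
contact_force: [0.3, 0.9, 0.6]
grip_width: 0.0561
```

View pics/t16z.png

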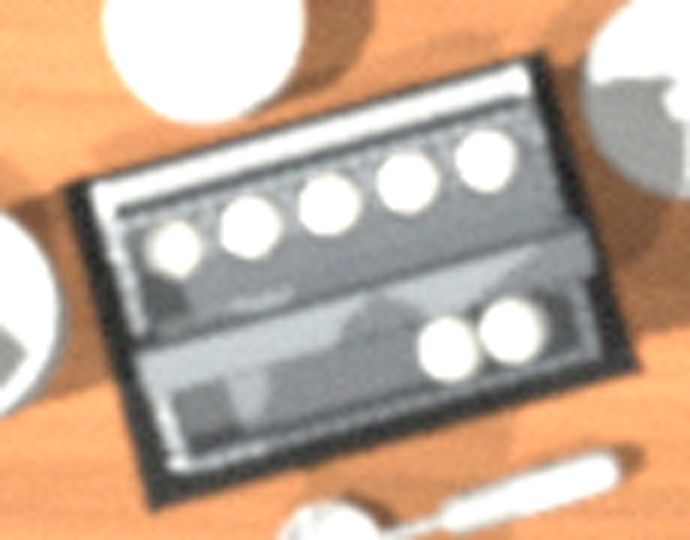

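View pics/w16.png

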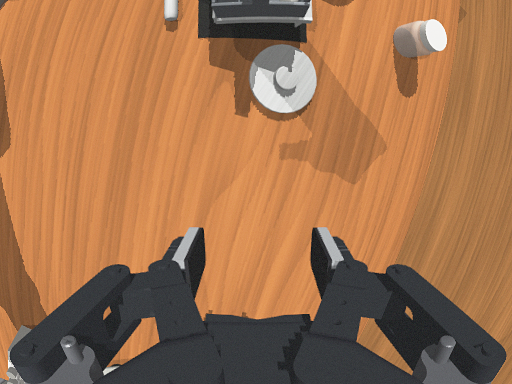

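```bash
python3 - <<'E'
from h import *
w=load('w15');t=load('t16');s=load('s16')
f=lambda p:(140+p[0]/2.3,40+p[1]/2.3)
az=lambda a,b:np.degrees(np.arctan2(a[1]-b[1],a[0]-b[0]))-90
P=[onplane(w,*f(p),z,True) for p,z in [((245,70),.1475),((299,70),.1526),((252,570),.1475),((297,568),.1526)]]
print('bar',np.mean(P,0).round(4),az(P[0],P[2]),az(P[1],P[3]),np.linalg.norm(P[0]-P[2]))
def balls(d,roi,fish):
    x0,x1,y0,y1=roi;a=d['image'][y0:y1,x0:x1];m=(a.min(2)>120).astype(np.uint8)
    out=[]
    for c in cv2.findContours(m,0,2)[0]:
        (u,v),r=cv2.minEnclosingCircle(c)
        if cv2.contourArea(c)>.65*np.pi*r*r and r>3: out.append((u+x0,v+y0,r))
    return out
z=.038+.019*np.cos(.262)+.038*np.sin(.262)
for nm,d,roi,fi in (('w',w,(270,310,80,250),True),('t',t,(220,290,178,200),False)):
    b=[x for x in balls(d,roi,fi)]; Q=np.array([onplane(d,u,v,z,fi) for u,v,r in b]); print(nm,np.round(b,1).tolist()); print(Q.round(4).tolist())
    if len(Q)>2:
        k=np.polyfit(Q[:,1],Q[:,0],1); print('az',-np.degrees(np.arctan(k[0])),'mean',Q.mean(0))
# expected for home
th=np.radians(16.3);X=np.array([np.cos(.2618)*np.cos(th),np.cos(.2618)*np.sin(th),np.sin(.2618)]);Z=np.array([-np.sin(.2618)*np.cos(th),-np.sin(.2618)*np.sin(th),np.cos(.2618)])
print('expected row centre',(np.array([.496,.085,.038])+.0365*X+.019*Z).round(4),'bar top',(np.array([.496,.085,.038])+.116*Z).round(4))
E
```

```text
bar [0.4651 0.0754 0.1501] 16.598828251445596 16.636685778705683 0.19850013548530174
w [[288.8, 198.6, 12.3]]
[[0.5332, 0.0557, 0.0662]]
t [[229.0, 195.3, 4.8], [241.1, 192.4, 5.5], [254.1, 188.4, 5.5], [267.2, 184.8, 5.3], [280.2, 181.1, 5.3]]
[[0.5008, 0.1634, 0.0662], [0.5097, 0.1297, 0.0662], [0.5214, 0.0935, 0.0662], [0.5319, 0.0571, 0.0662], [0.543, 0.0209, 0.0662]]
az 16.581730932466915 mean [0.52134699 0.09291129 0.06619409]
expected row centre [0.5251 0.0935 0.0658] bar top [0.4672 0.0766 0.15  ]
```

View pics/s16z.png

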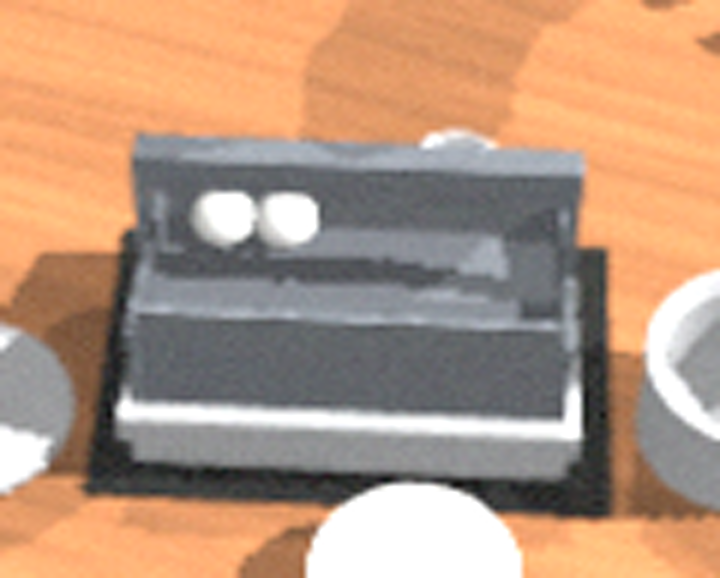

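```bash
python3 - <<'E'
from h import *
s=load('s16'); f=lambda p:(200+p[0]/6,140+p[1]/5.5)
im=s['image'].astype(int)
for u in (228,240,250,262,275,285,290): print(u,im[204:226,u].mean(1).round().astype(int).tolist())
th=np.radians(16.5);n=np.array([-np.sin(.2618)*np.cos(th),-np.sin(.2618)*np.sin(th),np.cos(.2618)]);p0=np.array([.495,.085,.038]);X=np.array([np.cos(.2618)*np.cos(th),np.cos(.2618)*np.sin(th),np.sin(.2618)]);Y=np.array([-np.sin(th),np.cos(th),0])
for p in [(133,402),(562,415),(120,418),(350,425),(580,440)]:
    r=ray(s,*f(p));t=((p0-s['origin'])@n)/(r@n);q=s['origin']+t*r-p0;print(p,'rest x,y mm',(1e3*q@X).round(1),(1e3*q@Y).round(1))
E
```

```text
228 [64, 58, 53, 57, 59, 57, 57, 55, 59, 109, 164, 163, 137, 97, 89, 86, 91, 85, 84, 75, 39, 15]
240 [57, 57, 57, 59, 56, 57, 55, 59, 59, 81, 132, 165, 152, 115, 90, 85, 87, 89, 84, 86, 71, 27]
250 [60, 57, 56, 58, 58, 59, 59, 59, 59, 57, 107, 162, 160, 135, 92, 86, 89, 91, 88, 87, 79, 51]
262 [60, 58, 60, 58, 56, 58, 60, 60, 60, 59, 80, 131, 164, 152, 118, 91, 87, 88, 88, 86, 87, 74]
275 [58, 58, 59, 62, 58, 58, 59, 54, 55, 56, 54, 93, 148, 168, 148, 99, 84, 87, 87, 85, 86, 88]
285 [61, 58, 60, 58, 56, 58, 59, 57, 56, 56, 56, 64, 120, 165, 156, 124, 98, 87, 86, 87, 88, 90]
290 [56, 58, 59, 58, 56, 58, 60, 58, 54, 56, 59, 58, 110, 165, 162, 137, 97, 86, 88, 88, 89, 89]
(133, 402) rest x,y mm 59.2 -97.9
(562, 415) rest x,y mm 53.9 98.5
(120, 418) rest x,y mm 70.8 -102.3
(350, 425) rest x,y mm 67.9 2.3
(580, 440) rest x,y mm 70.6 106.3
```

```bash
python3 -c "
from h import *
a=load('w15')['image'][70:270,180:240]; b=load('w2')['image'][60:280,165:235]
cv2.imwrite('pics/lip.png',np.hstack([cv2.resize(cv2.convertScaleAbs(a,alpha=1.5,beta=10),(180*2,590)),cv2.resize(cv2.convertScaleAbs(b,alpha=1.5,beta=10),(190*2,590))]))"
```

```text
(no output)
```

View pics/lip.png

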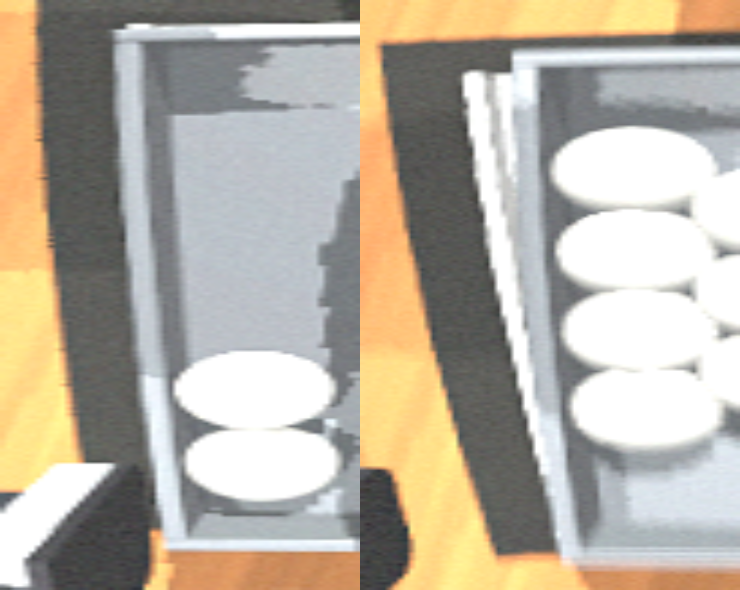

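```bash
python3 -c "
from bench import hand_in, get_obs
print(get_obs()['clock']); print(hand_in())"
```

```text
27.15
the job is handed in; nothing more can be done
None
```

The counting board is back on its rest with a ball in every pocket and the two left over in the channel. I handed the job in at about 27 s.

**How it was done:**
- The moves only turn the tool about its own axis, so I could not tilt the board directly. Commanding poses past the arm's upper reach tipped the tool about 15 degrees, and that tilt stayed in later moves.
- I gripped the bar square to its lean and lifted the board clear of the rest and off to the right of it. Turning it about 195 degrees in that plane put the pocket end down, and rocking it sideways filled all five pockets.
- Turning it back rolled the two extra balls into the channel. I then set the board down on the slope, slid it towards the lip until it met about 5 N of resistance, let go and backed away.

**Last checks:**
- **Balls:** the top and wrist pictures show five balls in the pockets and two in the channel, with none spilled.
- **Squareness:** the board's yaw measured 16.6 degrees against about 16.5 for the rest. The strip of rest showing beyond the pocket end is even along its length, and the board sits centred sideways.
- **Seating against the lip:** this rests on the force felt while sliding and on no gap showing in the wrist picture. I took no direct measurement of it.
- **Disagreements:** the camera views of the rest differed by 3 to 5 mm. The strip beyond the pocket end measured about 12 mm where I expected 7 to 10 mm; an error in that direction does not suggest the board is short of the lip.
- **Other things:** by eye, the jar, lid, spoon, dishes and sample jar were where they started. I did not check the dropper closely at the end.

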